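Load the moisture analyser with a pan of tablets

TASK

Start the loss-on-drying test: pick up the pan lifter with its pan of loose tablets, carry it level to the moisture analyser and lower it gently into the chamber, grip towards the analyser's front with the neck in the slot, so that the lifter lies flat on the chamber floor and the pan stands on its support, clear of the ring. Then gently close the hood fully. Every tablet must stay in the pan, and the other things on the bench must stay where they are.

Things in the scene. Friction and masses are not known exactly. Their poses are not given: they have to be found in the camera images.
- lifter_grip (a point): Black upright grip of the pan lifter: a block 12 mm thick (y), 36 mm long (x), reaching from 3 to 58 mm above the lifter's underside. This point is in its middle, 38 mm above the lifter's underside and 150 mm from the ring's centre along the lifter's -x. Pinch it from above across the 12 mm. x: from the grip towards the ring; z: up
- lifter: Pan lifter, loose, 90 to 140 g: aluminium ring 120 mm across, 98 mm opening, 14 mm high; a neck 14 mm wide, 3 to 11 mm above its underside, runs out along -x to the black grip; 228 mm long. Origin: centre of the ring's underside; z up. Starts flat on the bench, the pan hanging in the ring by its flange
- pan: Sample pan, loose, 35 g: round steel dish 91 mm across, 15 mm high, floor 2.5 mm thick, with a flange 112 mm across (12 to 14 mm above its underside) that lies on the lifter's ring. Origin: centre of its underside, 2 mm above the lifter's underside while it hangs in the ring. z: up
- tablet_0_mid (a point): Loose pressed white tablet, 18 mm across, 10 mm high, 10 to 17 g, one of five alike lying in the pan; this point is its centre
- tablet_1_mid (a point): Loose pressed white tablet, 18 mm across, 10 mm high, 10 to 17 g, one of five alike lying in the pan; this point is its centre
- tablet_2_mid (a point): Loose pressed white tablet, 18 mm across, 10 mm high, 10 to 17 g, one of five alike lying in the pan; this point is its centre
- tablet_3_mid (a point): Loose pressed white tablet, 18 mm across, 10 mm high, 10 to 17 g, one of five alike lying in the pan; this point is its centre
- tablet_4_mid (a point): Loose pressed white tablet, 18 mm across, 10 mm high, 10 to 17 g, one of five alike lying in the pan; this point is its centre
- analyser: Moisture analyser, fixed to the bench, may stand turned: white case 200 mm wide, low control panel in front (at most 50 mm high, ends 164 mm in front of the origin), grey hood on top. Origin: on the bench under the middle of its chamber; -x points out of its front, z up
- pan_support (a point): Middle of the top of the four-armed steel pan support (66 mm across) in the chamber, axes as the analyser, 66 mm above the bench, 8 mm above the flat chamber floor. With the lifter flat on that floor its ring lies round the support, its grip in front of the case above the control panel, and the pan stands on the support, 6 mm higher than it hung in the ring
- spectrometer: Infrared spectrometer, fixed, standing between the lifter and the analyser and behind the straight way from one to the other: blue and grey case 200 mm wide (y), 126 mm high, with a press head 265 mm high over its front part. Origin: on the bench under its middle; its front reaches 165 mm towards the robot (-x). Carry the ring round its front or above it
- slot (a point): Slot for the lifter's neck in the front wall of the chamber: 38 mm wide, open upward, down to the chamber floor. This point is at the slot's middle on the chamber floor, 74 mm in front of the chamber's middle, 58 mm above the bench; axes as the analyser. The chamber is 140 x 140 mm inside, open upward; its walls stand 18 mm above its floor
- hood_cover (a joint): Hinge of the analyser's hood, rad: 0 closed down on the case, 1.40 to 1.52 standing open at the start. It stays where it is left; about 1 to 3 N at the lip closes it. Its axis is level, along the analyser's y, behind the chamber
- hood_hinge (a point): Point on the hood's hinge axis, mid width: 100 mm behind the chamber's middle (analyser's +x), 80 mm above the bench. Axes move with the hood: -x from the hinge to the lip, z out of the hood's top
- hood_lip (a point): Middle of the outer face of the hood's grip lip, a black tab 80 mm wide, 10 mm thick, standing out 26 mm from the hood's front wall; 192 mm from the hinge in the hood's -x and 17 mm in its z. Open, the lip points up and this face looks away from the robot, with 27 mm of the hood's front wall behind it as a ledge; closed, it looks up. Axes as the hood
- beaker_mid (a point): Glass beaker, 52 mm wide, 66 mm high, standing upright on the bench between the two work places; not part of the job. This point is half-way up
- amber_bottle_mid (a point): Square brown bottle, 58 mm wide, 154 mm high, upright, behind the pan lifter; not part of the job. This point is half-way up
- timer_mid (a point): White lab timer, 48 x 62 x 61 mm, standing to the right of the analyser; not part of the job. This point is half-way up
- mortar_mid (a point): Brown stone mortar bowl, 56 mm wide, 22 mm high, behind the pan lifter; not part of the job. This point is half-way up
- tweezers_mid (a point): Steel tweezers, 127 mm long, 10 mm high, lying on the bench between the two work places; not part of the job. This point is half-way up

How it is judged:
On the way, in this order (a step that is already met when the one before it is completed fails the run):
1. the lifter is off the bench with the pan and all tablets in it (height (world z) of lifter above 0.03 m and distance between each of tablet_0_mid, tablet_1_mid, tablet_2_mid, tablet_3_mid, tablet_4_mid and pan below 0.042 m), for 0.2 s.
2. the lifter lies on the chamber floor and the pan stands on its support with all tablets, the hood still open (horizontal distance between pan and pan_support below 0.014 m and z of pan in the frame of pan_support below 0.003 m and z of pan in the frame of lifter above 0.005 m and z of lifter in the frame of pan_support below -0.0055 m and angle between pan's own z axis and vertical below 0.08 rad and distance between each of tablet_0_mid, tablet_1_mid, tablet_2_mid, tablet_3_mid, tablet_4_mid and pan below 0.042 m and value of joint hood_cover above 1 rad), for 0.3 s.
At the end, for the whole second after the job is handed in: Lifter flat on the chamber floor (within 2.5 mm), pan upright (within 0.08 rad) on its support, its centre within 14 mm of the support's, at least 3 mm higher than it hung in the ring, all five tablets in the pan (within 42 mm of its centre), hood closed to within 0.04 rad, all at rest (horizontal distance between pan and pan_support below 0.014 m and z of pan in the frame of pan_support below 0.003 m and z of pan in the frame of lifter above 0.005 m and z of lifter in the frame of pan_support below -0.0055 m and angle between pan's own z axis and vertical below 0.08 rad and distance between each of tablet_0_mid, tablet_1_mid, tablet_2_mid, tablet_3_mid, tablet_4_mid and pan below 0.042 m and value of joint hood_cover below 0.04 rad and linear speed of each of pan, lifter below 0.02 m/s); the robot touches nothing.
It fails at once if a tablet leaves the pan (distance between any of tablet_0_mid, tablet_1_mid, tablet_2_mid, tablet_3_mid, tablet_4_mid and pan above 0.055 m).
It fails at once if the pan is tipped more than 17 degrees (angle between pan's own z axis and vertical above 0.3 rad).
It fails at once if the lifter is dropped into the chamber (faster than 0.35 m/s there) (horizontal distance between lifter and pan_support below 0.06 m and z of lifter in the frame of pan_support below 0.03 m and linear speed of lifter above 0.35 m/s).
It fails at once if the hood is slammed (faster than 3 rad/s) (velocity of joint hood_cover below -3 rad/s).
It fails at once if another thing on the bench is shifted by more than 20 mm (distance of any of beaker_mid, amber_bottle_mid, timer_mid, mortar_mid, tweezers_mid from where it was at the start of the episode above 0.02 m).
It also fails if it takes over 61 s, if anything falls off the work surface, if the arm or the gripper's body presses on something with over 40 N, if the wrist force passes 120 N, or if a joint passes its speed limit or range.

ROBOT

A 6-joint arm with a two-finger parallel gripper is mounted at the origin on a cart in front of the work surface, level with it; the furniture and walls round the work are solid. World frame = base frame: x ahead of the robot, y to its left, z up, the work surface at z = 0. Lengths are in m, angles in rad, forces in N, time in s.
With the tool pointing down it reaches from about 0.375 to 0.975 m from the base axis. Payload 3.8 kg.
Tool frame: the origin (TCP) lies at the very end of the fingers, on their centre line; the grasp point (between the pads) lies 19 mm behind it; z points along the fingers, y is the line along which they close (so a half turn about z gives the same grasp; the last joint's range is limited). The gripper opens to 85 mm and grips with 20 to 120 N. Pads are 22 mm wide; open, the fingers measure 114 mm over their backs; the gripper's body (76 mm by 85 mm) begins 54 mm behind the grasp point. The pads swing forward as they close: fully open they stand 13 mm farther back than shut.
Start: joints at [-1.143, 0.264, 1.604, -0, 1.274, -0.037], TCP at [0.303, -0.603, 0.231] pointing down, gripper open.
Joint ranges: [-2.63, 2.63], [-0.94, 2.18], [0.31, 2.57], [-1.31, 4.45], [0, 2.66], [-2.55, 2.55]. Speed limits (rad/s): [2.57, 2.57, 3.14, 3.14, 3.14, 3.14].

INTERFACE

Orientations are given as a rotation vector (axis times angle).
In Python, from workcell import monitor, viewer, workorder gives the robot as it stands.
- The arm moves only by the tool jog_arm, never from a script. Its argument "commands" is a list of rows, each an object with "travel": the shift along the tool's x, y, z in mm, a list of three; "rot": the turn, a rotation vector about the tool's x, y, z in degrees, a list of three; "claw": the closure in counts, from 0 (fully open) to 255 (shut). A call has exactly 5 rows; each row shifts and turns the commanded pose from where the row before left it, along the tool's axes as they then stand; what a row does not reach is not made up. A row lasts 1/10 s, in which the tool goes at most 50 mm and 8.59 degrees, less where a joint would pass 70% of its speed; a pose out of reach is approached as far as the arm can. A call is refused whole if a number of a shift passes 50 or a number of a turn 8.59, either way. A call with a gripper value outside its range is refused whole. The fingers move at their own pace and stop on an object; "force" is the grip in N (left out, the last holds). Time passes only in rows, so rows that do not move let the fingers close, or fill a call up. It gives the time, the measured TCP pose, the force, the opening and the grip force at its end, in the units of the state.
- monitor.read_state(): the state, without advancing time (a new reading comes with each control period).
- viewer.read_camera(name): name is "side" or "top"; returns a dict with "color" (384x512x3 uint8, blue, green, red), "camera_matrix" (3x3 intrinsics, pixels), "R" (3x3) and "t" (3): a world point X has camera coordinates R X + t. Camera axes: x right, y down, z forward; pixel columns grow to the right and rows downward; lengths in m; the calibration is good to about 2 mm. A picture is of the moment at which its call begins. There is no depth.
- workorder.finish_job(): hands the job in; it is judged then, once.
The state is a dict: "time": time; "q": joint angles; "joint_vel": joint speeds; "joint_torque": joint torques, N m; "tool_pos": TCP position; "tcp_rot": TCP orientation; "wrist_force": force on the tool from outside, world axes, zero at the start; "torque": the same for the moment, N m; "width": opening from 0.0 (shut) to 1.0 (fully open); "grip_force": force on a finger pad.
Only numpy, scipy, OpenCV 4.12 (cv2) and the standard library are available. Lean on these libraries where they do the work, as an engineer would, in place of code of your own. Each camera call takes 0.05 s, during which the arm holds its last target. There are 200 camera calls.

## Working session

There is one attempt and no reset: what is moved stays moved. The work goes in short steps, Python scripts to look and compute and a tool call to move; the robot and the scene stay as the last step left them, time stands still between calls to the robot, and variables do not carry over. Pictures are saved under pics/ and viewed, at most 10 in all, crops included, and the job is handed in when it is done.

Besides the shell and the picture viewer there is one more tool, called after "Request:" by a JSON object that holds its "api" and its "payload". jog_arm: Moves the arm, as the interface text tells. Its arguments: {"type":"object","properties":{"commands":{"type":"array","items":{"type":"object","properties":{"travel":{"type":"array","items":{"type":"number"}},"rot":{"type":"array","items":{"type":"number"}},"claw":{"type":"number"}}}},"force":{"type":"number"}},"required":["commands"]}

```bash
ls; mkdir -p pics; cat > h.py <<'E'
import numpy as np, cv2, sys
from workcell import monitor, viewer, workorder
def snap(name,fn,scale=1.5):
    c=viewer.read_camera(name); np.savez(fn+'.npz',**{k:np.array(v) for k,v in c.items()})
    cv2.imwrite('pics/'+fn+'.png',cv2.resize(c['color'],None,fx=scale,fy=scale,interpolation=cv2.INTER_CUBIC)); return c
def load(fn): return np.load(fn+'.npz')
def back(c,uv,z):
    K,R,t=c['camera_matrix'],c['R'],c['t']
    d=R.T@np.linalg.solve(K,[uv[0],uv[1],1.]); o=-R.T@t
    return o+d*(z-o[2])/d[2]
def proj(c,X):
    p=c['camera_matrix']@(c['R']@np.array(X)+c['t']); return p[:2]/p[2]
E
python3 - <<'E'
from h import *
for n in('top','side'):
    c=snap(n,n+'0'); print(n,-c['R'].T@c['t'],c['camera_matrix'][0,0])
print(monitor.read_state())
E
```

```text
pics
top [ 0.31898428 -0.02851717  1.49145929] 386.73180384418276
side [-0.01452873  0.80845803  0.63562295] 364.1077114995208
{'time': 0.1, 'q': array([-1.14288458e+00,  2.64694322e-01,  1.60521045e+00,  1.99086907e-05,
        1.27370641e+00, -3.69033403e-02]), 'joint_vel': array([ 1.90080775e-04, -1.54615589e-03, -5.12600706e-03, -4.37901855e-04,
       -5.40923194e-05,  1.96717370e-04]), 'joint_torque': array([ 8.52854146e-05, -5.16705108e+01, -3.68592095e+01, -1.34914085e-04,
        6.29699338e-03, -2.63768510e-05]), 'tool_pos': array([ 0.30230728, -0.60279506,  0.23008998]), 'tcp_rot': array([-3.05520165e+00, -7.23108925e-01,  5.86247421e-04]), 'wrist_force': array([-0.92021271, -0.41815617, -0.3657278 ]), 'torque': array([-0.01250685,  0.01806805, -0.01367794]), 'grip_force': 0.0, 'width': 0.9985313050506129}
```

View pics/top0.png

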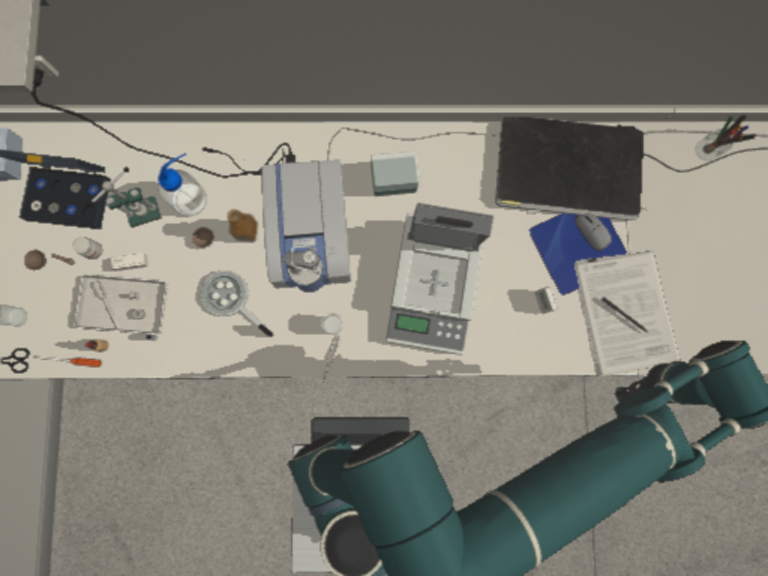

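View pics/side0.png

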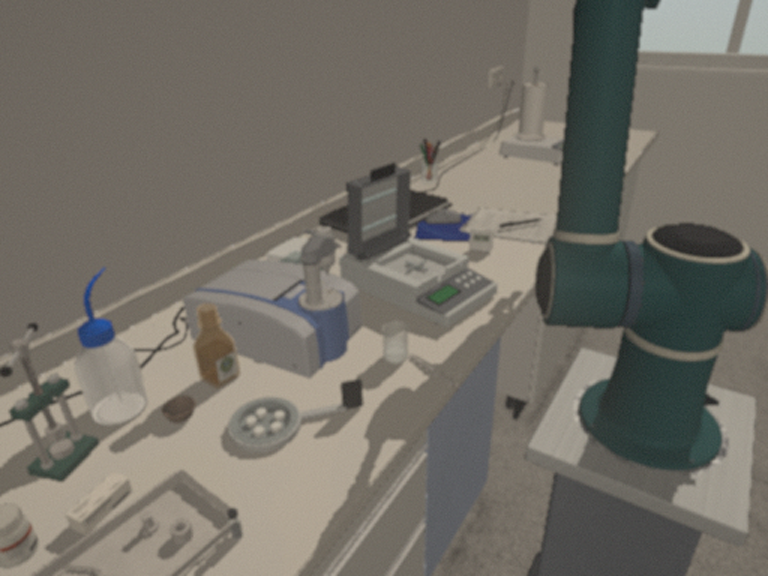

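The top view shows the ring at (222,292), its grip at (265,330), the support cross at (433,283) and the beaker at (331,323). The tweezers are at (331,352), and the spectrometer's front end is near row 290. Next I'll zoom in to measure.

```bash
python3 - <<'E'
from h import *
c=load('top0'); im=c['color']
a=im[170:235,125:190]; b=im[130:240,255:335]
A=cv2.resize(a,None,fx=6,fy=6,interpolation=cv2.INTER_CUBIC);B=cv2.resize(b,None,fx=5,fy=5,interpolation=cv2.INTER_CUBIC)
o=np.zeros((550,800,3),np.uint8);o[:390,:390]=A;o[:550,400:800]=B
cv2.imwrite('pics/crop0.png',o)
f=lambda u,v,z:back(c,(u/1.5,v/1.5),z).round(3)
print('ring',f(222,292,.014),'grip',f(265,330,.058),'supp',f(433,283,.066),'beaker',f(331,323,.066),'tw',f(331,352,.0),'specfront',f(308,290,.126),f(350,280,.126))
print(f(395,343,.04),f(462,352,.04))
E
```

```text
ring [0.534 0.342 0.014] grip [0.432 0.223 0.058] supp [ 0.546 -0.194  0.066] beaker [0.448 0.06  0.066] tw [0.379 0.064 0.   ] specfront [0.521 0.111 0.126] [0.545 0.011 0.126]
[ 0.399 -0.098  0.04 ] [ 0.375 -0.265  0.04 ]
```

View pics/crop0.png

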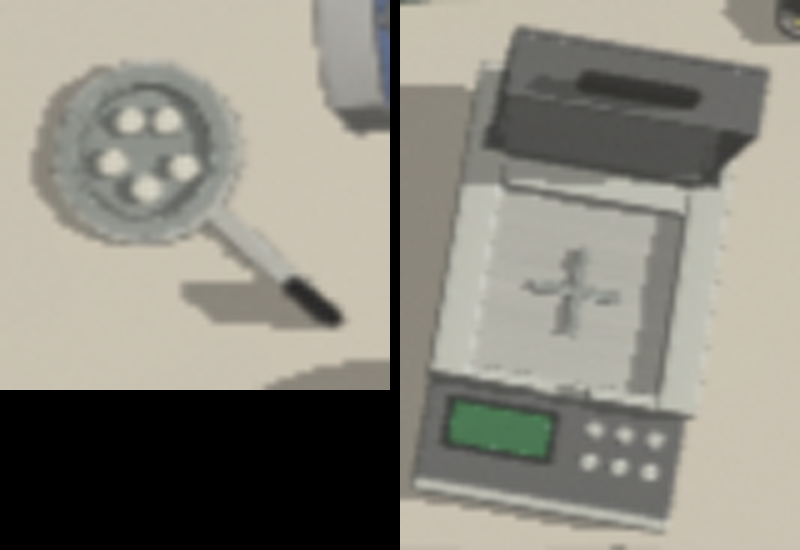

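The crop puts the ring centre at crop (146,152), the grip at about (312,302) and the support cross at (572,292). The hood stands open, and the analyser is turned by about -0.15 rad. I'll fit the grip block and the analyser outline in both cameras.

```bash
cat > fit.py <<'E'
from h import *
from scipy.optimize import minimize
T=load('top0');S=load('side0')
def boxpts(p,yaw,x0,x1,y0,y1,z0,z1):
    c,s=np.cos(yaw),np.sin(yaw)
    return [np.array([p[0]+c*x-s*y,p[1]+s*x+c*y,z]) for x in(x0,x1) for y in(y0,y1) for z in(z0,z1)]
def mask(cam,roi,th):
    g=cam['color'].max(2); m=np.zeros(g.shape,np.uint8);u0,u1,v0,v1=roi
    m[v0:v1,u0:u1]=(g[v0:v1,u0:u1]<th); n,l,st,_=cv2.connectedComponentsWithStats(m)
    return (l==1+np.argmax(st[1:,4])).astype(np.uint8)
F=8
def hull(cam,P):
    q=np.array([(proj(cam,p)+.5)*F for p in P]).astype(np.float32)
    m=np.zeros((384*F,512*F),np.uint8); cv2.fillConvexPoly(m,cv2.convexHull(q).astype(int),1); return cv2.resize(m.astype(np.float32),(512,384),interpolation=cv2.INTER_AREA)
M=[(T,mask(T,(165,190,205,230),75)),(S,mask(S,(220,245,245,275),75))]
print([m.sum() for _,m in M])
def cost(v):
    P=boxpts(v[:2],v[2],-.018,.018,-.006,.006,.003,.058)
    return sum(np.abs(hull(c,P)-m).sum()/m.sum() for c,m in M)
best=min((minimize(cost,[.432+dx,.223+dy,y],method='Nelder-Mead',options=dict(initial_simplex=[[.432+dx,.223+dy,y],[.44+dx,.223+dy,y],[.432+dx,.231+dy,y],[.432+dx,.223+dy,y+.15]])) for dx in(-.005,.005) for dy in(-.005,.005) for y in(.75,.95)),key=lambda r:r.fun)
print('grip',best.x.round(4),best.fun)
r=back(T,(125+146/6-.4,170+152/6-.4),.014);print('ring',r.round(4))
d=r[:2]-best.x[:2];print('dist',np.hypot(*d),'yaw',np.arctan2(d[1],d[0]))
# ring side check
print('ring proj side (view px)',proj(S,[*r[:2],.014])*1.5)
print('supp',back(T,(255+172/5-.4,130+292/5-.4),.066).round(4))
# analyser lines
im=cv2.resize(T['color'][130:240,255:335],None,fx=4,fy=4,interpolation=cv2.INTER_CUBIC)
L=cv2.createLineSegmentDetector().detect(cv2.cvtColor(im,cv2.COLOR_BGR2GRAY))[0][:,0]
for l in sorted(L,key=lambda l:-np.hypot(l[2]-l[0],l[3]-l[1]))[:16]:
    a=back(T,(255+l[0]/4,130+l[1]/4),.066);b=back(T,(255+l[2]/4,130+l[3]/4),.066)
    an=np.arctan2(b[1]-a[1],b[0]-a[0]);print(a[:2].round(3),b[:2].round(3),round((an+np.pi/4)%(np.pi/2)-np.pi/4,3))
E
python3 fit.py
```

```text
[np.uint64(25), np.uint64(187)]
grip [0.434  0.2261 1.0344] 1.3767513368983957
ring [0.5326 0.3388 0.014 ]
dist 0.1497726559649162 yaw 0.8521220357930067
ring proj side (view px) [265.15964774 418.90814159]
supp [ 0.5484 -0.195   0.066 ]
[ 0.753 -0.159] [ 0.719 -0.35 ] -0.178
[ 0.378 -0.259] [ 0.41  -0.078] -0.178
[ 0.403 -0.079] [ 0.371 -0.259] -0.175
[ 0.62  -0.288] [ 0.462 -0.26 ] -0.179
[ 0.627 -0.116] [ 0.492 -0.091] -0.177
[ 0.631 -0.151] [ 0.607 -0.283] -0.175
[ 0.604 -0.26 ] [ 0.624 -0.15 ] -0.178
[ 0.49  -0.088] [ 0.472 -0.18 ] -0.193
[ 0.719 -0.21 ] [ 0.703 -0.296] -0.183
[ 0.472 -0.101] [ 0.459 -0.181] -0.169
[ 0.468 -0.205] [ 0.455 -0.283] -0.165
[ 0.417 -0.176] [ 0.431 -0.1  ] -0.182
[ 0.449 -0.278] [ 0.379 -0.263] -0.203
[ 0.625 -0.289] [ 0.637 -0.222] -0.171
[ 0.639 -0.222] [ 0.647 -0.173] -0.172
[ 0.707 -0.07 ] [ 0.707 -0.119] -0.001
```

```bash
cat > plan.py <<'E'
from h import *
from scipy.spatial.transform import Rotation as Ro
import json
def plan(way,s=None,claw=None):
    """way: list of (pos, yaw of tool x, rows). prints rounded rows; tool kept pointing straight down"""
    s=s or monitor.read_state(); p=np.array(s['tool_pos']);R=Ro.from_rotvec(s['tcp_rot'])
    out=[]
    for tp,ty,n in way:
        tp=np.array(tp);p0=p.copy();G=Ro.from_euler('z',ty)*Ro.from_euler('x',np.pi)
        rel0=(R.inv()*G).as_rotvec();R0=R
        for i in range(n):
            f=(i+1)/n; f=f*f*(3-2*f) if n>4 else f
            tr=R.inv().apply(p0+(tp-p0)*f-p).round(1); p=p+R.apply(tr)
            rv=np.degrees((R.inv()*R0*Ro.from_rotvec(rel0*f)).as_rotvec()).round(2) if 0 else None
            tr=(tr*1).round(4); out.append([tr,None])
            out[-1][1]=np.degrees((R.inv()*(R0*Ro.from_rotvec(rel0*f))).as_rotvec()).round(1)
            R=R*Ro.from_rotvec(np.radians(out[-1][1]))
    return out,p,R
def rows(way):
    s=monitor.read_state(); p=np.array(s['tool_pos'])*1000;R=Ro.from_rotvec(s['tcp_rot']); k=0;tmax=0;rmax=0
    for tp,ty,n in way:
        tp=np.array(tp)*1000;p0=p.copy();G=Ro.from_euler('z',ty)*Ro.from_euler('x',np.pi);R0=R;rel=(R0.inv()*G).as_rotvec()
        for i in range(n):
            f=(i+1)/n
            if n>4: f=(f*f*(3-2*f)+f)/2
            tr=R.inv().apply(p0+(tp-p0)*f-p).round(0)+0.; p=p+R.apply(tr)
            rv=np.degrees((R.inv()*R0*Ro.from_rotvec(rel*f)).as_rotvec()).round(1)+0.; R=R*Ro.from_rotvec(np.radians(rv))
            tmax=max(tmax,abs(tr).max());rmax=max(rmax,abs(rv).max())
            print(tr.astype(int).tolist(),rv.tolist()); k+=1
            if k%5==0: print('--')
    print('max',tmax,rmax,'end',p.round(1),'n',k)
E
sed -i '/^def plan/,/^    return out,p,R/d' plan.py
python3 - <<'E'
from plan import *
s=monitor.read_state();print(Ro.from_rotvec(s['tcp_rot']).as_matrix()[:,0])
rows([([.434,.226,.20],.852,25)])
E
```

```text
[8.93907130e-01 4.48252199e-01 9.34850505e-05]
[11, -15, 1] [0.0, 0.0, -0.5]
[13, -18, 1] [0.0, 0.0, -0.6]
[16, -21, 1] [0.0, 0.0, -0.7]
[17, -23, 1] [0.0, 0.0, -0.7]
[20, -25, 1] [0.0, 0.0, -0.9]
--
[21, -26, 1] [0.0, 0.0, -0.9]
[23, -28, 1] [0.0, 0.0, -0.9]
[25, -29, 2] [0.0, 0.0, -1.0]
[27, -29, 1] [0.0, 0.0, -1.1]
[27, -30, 2] [0.0, 0.0, -1.0]
--
[29, -29, 1] [0.0, 0.0, -1.1]
[29, -30, 2] [-0.1, 0.0, -1.1]
[31, -29, 1] [0.0, 0.0, -1.1]
[30, -28, 2] [0.0, 0.0, -1.2]
[31, -28, 2] [0.0, 0.0, -1.0]
--
[31, -26, 1] [0.0, 0.0, -1.1]
[30, -25, 1] [0.0, 0.0, -1.1]
[30, -23, 2] [0.0, 0.0, -1.0]
[29, -22, 1] [0.0, 0.0, -0.9]
[27, -21, 1] [0.0, 0.0, -0.9]
--
[26, -18, 1] [0.0, 0.0, -0.8]
[24, -16, 2] [0.0, 0.0, -0.8]
[21, -15, 0] [0.0, 0.0, -0.7]
[19, -12, 1] [0.0, 0.0, -0.6]
[16, -10, 1] [0.0, 0.0, -0.5]
--
max 31.0 1.2 end [434.4 226.  200. ] n 25
```

Request:
{"api": "jog_arm", "payload": {"commands": [{"travel": [11,-15,1],"rot": [0,0,-0.5],"claw": 120},{"travel": [13,-18,1],"rot": [0,0,-0.6],"claw": 120},{"travel": [16,-21,1],"rot": [0,0,-0.7],"claw": 120},{"travel": [17,-23,1],"rot": [0,0,-0.7],"claw": 120},{"travel": [20,-25,1],"rot": [0,0,-0.9],"claw": 120}]}}

```text
time: 0.6
tool_pos: [0.3225, -0.4761, 0.2255]
tcp_rot: [-3.033, -0.814, 0.001]
wrist_force: [0.4, 1.1, -0.7]
width: 0.529
grip_force: 0.0
```

Request:
{"api": "jog_arm", "payload": {"commands": [{"travel": [21,-26,1],"rot": [0,0,-0.9],"claw": 120},{"travel": [23,-28,1],"rot": [0,0,-0.9],"claw": 120},{"travel": [25,-29,2],"rot": [0,0,-1.0],"claw": 120},{"travel": [27,-29,1],"rot": [0,0,-1.1],"claw": 120},{"travel": [27,-30,2],"rot": [0,0,-1.0],"claw": 120}]}}

```text
time: 1.1
tool_pos: [0.3516, -0.2899, 0.2189]
tcp_rot: [-2.996, -0.943, 0.0]
wrist_force: [0.6, -0.4, 0.5]
width: 0.528
grip_force: 0.0
```

Request:
{"api": "jog_arm", "payload": {"commands": [{"travel": [29,-29,1],"rot": [0,0,-1.1],"claw": 120},{"travel": [29,-30,2],"rot": [0,0,-1.1],"claw": 120},{"travel": [31,-29,1],"rot": [0,0,-1.1],"claw": 120},{"travel": [30,-28,2],"rot": [0,0,-1.2],"claw": 120},{"travel": [31,-28,2],"rot": [0,0,-1.0],"claw": 120}]}}

```text
time: 1.6
tool_pos: [0.384, -0.0845, 0.211]
tcp_rot: [2.948, 1.086, 0.0]
wrist_force: [0.2, 0.4, 0.4]
width: 0.529
grip_force: 0.0
```

Request:
{"api": "jog_arm", "payload": {"commands": [{"travel": [31,-26,1],"rot": [0,0,-1.1],"claw": 120},{"travel": [30,-25,1],"rot": [0,0,-1.1],"claw": 120},{"travel": [30,-23,2],"rot": [0,0,-1.0],"claw": 120},{"travel": [29,-22,1],"rot": [0,0,-0.9],"claw": 120},{"travel": [27,-21,1],"rot": [0,0,-0.9],"claw": 120}]}}

```text
time: 2.1
tool_pos: [0.4135, 0.1012, 0.2049]
tcp_rot: [-2.897, -1.215, 0.0]
wrist_force: [1.3, -1.5, 1.7]
width: 0.528
grip_force: 0.0
```

Request:
{"api": "jog_arm", "payload": {"commands": [{"travel": [26,-18,1],"rot": [0,0,-0.8],"claw": 120},{"travel": [24,-16,2],"rot": [0,0,-0.8],"claw": 120},{"travel": [21,-15,0],"rot": [0,0,-0.7],"claw": 120},{"travel": [19,-12,1],"rot": [0,0,-0.6],"claw": 120},{"travel": [16,-10,1],"rot": [0,0,-0.5],"claw": 120}]}}

```text
time: 2.6
tool_pos: [0.4344, 0.2266, 0.1998]
tcp_rot: [-2.86, -1.3, 0.001]
wrist_force: [1.7, -0.1, -0.0]
width: 0.53
grip_force: 0.0
```

```bash
python3 - <<'E'
from plan import *
rows([([.434,.226,.075],.852,7),([.434,.226,.025],.852,3)])
s=monitor.read_state();print(s['tool_pos'],s['q'],s['width'],Ro.from_rotvec(s['tcp_rot']).as_matrix()[:,0])
E
```

```text
[0, 0, 12] [0.0, 0.0, 0.0]
[0, 0, 18] [0.0, 0.0, 0.0]
[0, 0, 21] [0.0, 0.0, 0.0]
[0, 0, 22] [0.0, 0.0, 0.1]
[0, 0, 22] [0.0, 0.0, 0.0]
--
[-1, 0, 17] [0.0, 0.0, 0.0]
[0, 0, 13] [0.0, 0.0, 0.0]
[0, 0, 17] [0.0, 0.0, 0.0]
[0, 0, 16] [0.0, 0.0, 0.0]
[0, 0, 17] [0.0, 0.0, 0.0]
--
max 22.0 0.1 end [433.6 225.8  24.8] n 10
[0.4343537  0.22656658 0.19976281] [ 4.29870712e-01 -6.68171467e-02  2.02500998e+00  1.09113937e-04
  1.18417618e+00  1.14705378e+00] 0.5298602068531418 [ 6.57295062e-01  7.53633040e-01 -6.66155351e-04]
```

Descend to z = 0.085, check from near, then grip.

Request:
{"api": "jog_arm", "payload": {"commands": [{"travel": [0,0,15]},{"travel": [0,0,30]},{"travel": [0,0,30]},{"travel": [0,0,25]},{"travel": [0,0,15]}]}}

```text
$.commands[0]: bad value
```

```bash
python3 - <<'E'
from h import *
a=snap('top','t1');b=snap('side','s1')
A=cv2.resize(a['color'][165:245,120:200],None,fx=5,fy=5,interpolation=cv2.INTER_CUBIC)
B=cv2.resize(b['color'][170:300,150:280],(400,400),interpolation=cv2.INTER_CUBIC)
cv2.imwrite('pics/n1.png',np.hstack([A,B])); print(monitor.read_state()['tool_pos'])
E
```

```text
[0.43454097 0.22701622 0.1997663 ]
```

View pics/n1.png

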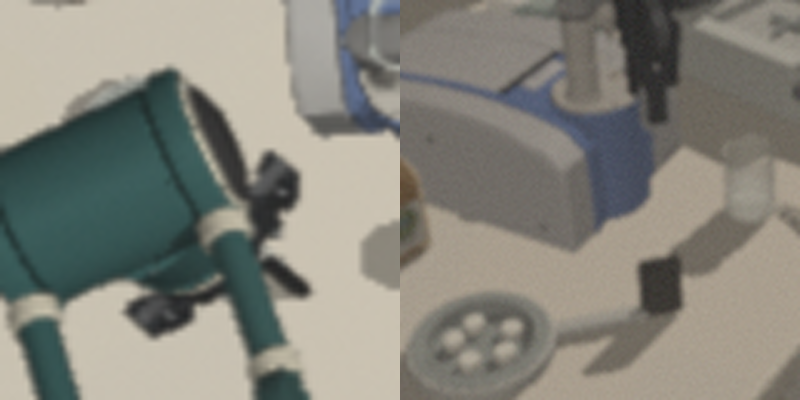

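Rows need every field, so that call was refused. The picture shows the gripper above the grip (side crop (660,285)), with the fingers straddling it. I'll resend the descent.

Request:
{"api": "jog_arm", "payload": {"commands": [{"travel": [0,0,15],"rot": [0,0,0],"claw": 120},{"travel": [0,0,30],"rot": [0,0,0],"claw": 120},{"travel": [0,0,30],"rot": [0,0,0],"claw": 120},{"travel": [0,0,30],"rot": [0,0,0],"claw": 120},{"travel": [0,0,20],"rot": [0,0,0],"claw": 120}]}}

```text
time: 3.2
tool_pos: [0.4323, 0.2231, 0.0718]
tcp_rot: [2.861, 1.297, -0.007]
wrist_force: [-0.7, -0.1, -0.5]
width: 0.531
grip_force: 0.0
```

```bash
python3 - <<'E'
from h import *
b=snap('side','s2'); s=monitor.read_state();p=s['tool_pos'];print(p,s['wrist_force'])
print((proj(b,p)-[180,200])*6)
cv2.imwrite('pics/n2.png',cv2.resize(b['color'][200:300,180:280],None,fx=6,fy=6,interpolation=cv2.INTER_CUBIC))
E
```

```text
[0.43034981 0.22222131 0.06909161] [-0.81633168  0.06810151 -2.14315633]
[337.41964626 298.15695892]
```

View pics/n2.png

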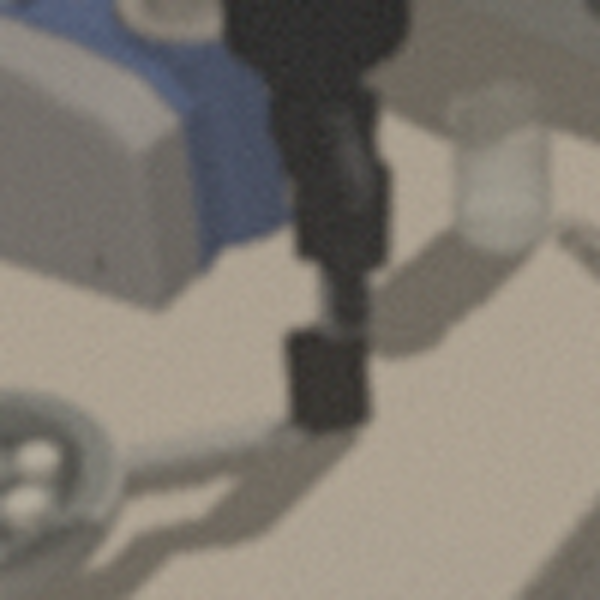

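The fingers are just above the grip (crop (329,380)), about 5 mm too far along -x. I'll correct that, lower and close.

Request:
{"api": "jog_arm", "payload": {"commands": [{"travel": [5,0,0],"rot": [0,0,0],"claw": 120},{"travel": [0,0,10],"rot": [0,0,0],"claw": 120},{"travel": [0,0,15],"rot": [0,0,0],"claw": 120},{"travel": [0,0,13],"rot": [0,0,0],"claw": 120},{"travel": [0,0,8],"rot": [0,0,0],"claw": 120}]}}

```text
time: 3.75
tool_pos: [0.438, 0.229, 0.0288]
tcp_rot: [2.861, 1.298, 0.0]
wrist_force: [0.2, 0.3, -0.2]
width: 0.528
grip_force: 0.0
```

Request:
{"api": "jog_arm", "payload": {"commands": [{"travel": [0,0,0],"rot": [0,0,0],"claw": 180},{"travel": [0,0,0],"rot": [0,0,0],"claw": 200},{"travel": [0,0,0],"rot": [0,0,0],"claw": 210},{"travel": [0,0,0],"rot": [0,0,0],"claw": 220},{"travel": [0,0,0],"rot": [0,0,0],"claw": 230}], "force": 90}}

```text
time: 4.25
tool_pos: [0.4384, 0.2295, 0.03]
tcp_rot: [-2.86, -1.299, -0.002]
wrist_force: [-1.8, 1.0, 2.0]
width: 0.121
grip_force: 87.7
```

Request:
{"api": "jog_arm", "payload": {"commands": [{"travel": [0,0,0],"rot": [0,0,0],"claw": 255},{"travel": [0,0,0],"rot": [0,0,0],"claw": 255},{"travel": [0,0,0],"rot": [0,0,0],"claw": 255},{"travel": [0,0,0],"rot": [0,0,0],"claw": 255},{"travel": [0,0,0],"rot": [0,0,0],"claw": 255}]}}

```text
time: 4.75
tool_pos: [0.4383, 0.2293, 0.0297]
tcp_rot: [-2.86, -1.298, -0.001]
wrist_force: [-1.9, 0.9, 5.4]
width: 0.118
grip_force: 88.0
```

```bash
python3 - <<'E'
from plan import *
s=monitor.read_state();print(s['tool_pos'],s['wrist_force'],s['width'],s['grip_force'],Ro.from_rotvec(s['tcp_rot']).as_matrix().round(3))
E
```

```text
[0.43826823 0.22934794 0.02965548] [-1.8860009   0.88758538  5.40994859] 0.11845054163086295 87.95807361602783 [[ 0.658  0.753  0.001]
 [ 0.753 -0.658  0.   ]
 [ 0.001  0.    -1.   ]]
```

Request:
{"api": "jog_arm", "payload": {"commands": [{"travel": [0,0,-3],"rot": [0,0,0],"claw": 255},{"travel": [0,0,-6],"rot": [0,0,0],"claw": 255},{"travel": [0,0,-10],"rot": [0,0,0],"claw": 255},{"travel": [0,0,-14],"rot": [0,0,0],"claw": 255},{"travel": [0,0,-17],"rot": [0,0,0],"claw": 255}], "force": 120}}

```text
time: 5.25
tool_pos: [0.4375, 0.2288, 0.08]
tcp_rot: [2.861, 1.298, -0.002]
wrist_force: [0.2, 0.1, -2.1]
width: 0.122
grip_force: 117.3
```

Request:
{"api": "jog_arm", "payload": {"commands": [{"travel": [0,0,-17],"rot": [0,0,0],"claw": 255},{"travel": [0,0,-14],"rot": [0,0,0],"claw": 255},{"travel": [0,0,-9],"rot": [0,0,0],"claw": 255},{"travel": [0,0,-4],"rot": [0,0,0],"claw": 255},{"travel": [0,0,0],"rot": [0,0,0],"claw": 255}]}}

```text
time: 5.75
tool_pos: [0.4383, 0.2292, 0.1239]
tcp_rot: [2.861, 1.299, 0.002]
wrist_force: [0.3, -0.5, -1.7]
width: 0.118
grip_force: 117.3
```

```bash
python3 - <<'E'
from plan import *
b=snap('side','s3'); s=monitor.read_state();print(s['tool_pos'],s['wrist_force'],s['torque'],s['width'])
cv2.imwrite('pics/n3.png',cv2.resize(b['color'][160:280,140:290],None,fx=5,fy=5,interpolation=cv2.INTER_CUBIC))
p=s['tool_pos'];R=Ro.from_rotvec(s['tcp_rot']).as_matrix();x=R[:,0];h=p[2]-.0297
for d in(.0,.004):
  g=p-x*.005*1;  
  ring=p+x*.145
  print('ring rim ctr',(proj(b,[ring[0],ring[1],h+.014])-[140,160])*5,'per 10mm',(proj(b,[ring[0],ring[1],h+.004])-[140,160])*5)
  for q in(.06,-.06): print((proj(b,[ring[0]+x[0]*q,ring[1]+x[1]*q,h+.014])-[140,160])*5,(proj(b,[ring[0]-x[1]*q,ring[1]+x[0]*q,h+.014])-[140,160])*5)
  break
rows([([p[0],p[1],.335],.852,11)])
E
```

```text
[0.43775751 0.22899381 0.12311843] [ 0.39389319 -0.45774247 -2.20997741] [-0.21338759  0.14041713 -0.06748104] 0.11988091564133799
ring rim ctr [159.07602192 444.83675894] per 10mm [161.84959527 461.6649845 ]
[ 28.78497601 469.38817519] [170.86002863 524.00559299]
[285.23417512 421.06412506] [148.6035987  374.47957429]
[0, 0, -12] [0.0, 0.0, 0.0]
[0, 0, -16] [0.0, 0.0, 0.0]
[0, 0, -20] [0.0, 0.0, 0.0]
[0, 0, -22] [0.0, 0.0, 0.0]
[0, 0, -24] [0.0, 0.0, 0.0]
--
[0, 0, -24] [0.0, 0.0, 0.0]
[0, 0, -24] [0.0, 0.0, 0.0]
[0, 0, -22] [0.0, 0.0, 0.0]
[0, 0, -19] [0.0, 0.0, 0.0]
[0, 0, -17] [0.0, 0.0, 0.0]
--
[0, 0, -12] [0.0, 0.0, 0.0]
max 24.0 0 end [437.8 229.  335.1] n 11
```

View pics/n3.png

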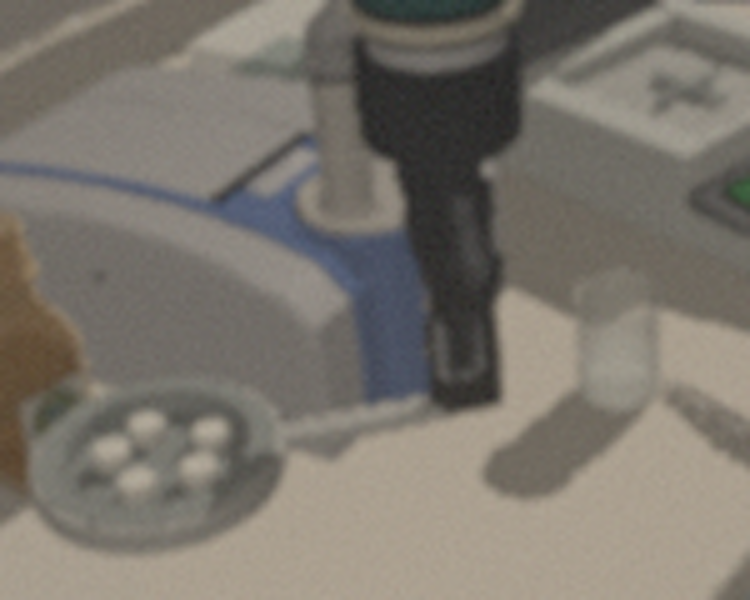

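The side view matches the level prediction: the rim spans 27–283 × 380–525, there is no droop, and all five tablets are in. I'll keep lifting.

Request:
{"api": "jog_arm", "payload": {"commands": [{"travel": [0,0,-5],"rot": [0,0,0],"claw": 255},{"travel": [0,0,-10],"rot": [0,0,0],"claw": 255},{"travel": [0,0,-15],"rot": [0,0,0],"claw": 255},{"travel": [0,0,-19],"rot": [0,0,0],"claw": 255},{"travel": [0,0,-22],"rot": [0,0,0],"claw": 255}]}}

```text
time: 6.3
tool_pos: [0.4374, 0.2288, 0.1946]
tcp_rot: [2.861, 1.299, -0.003]
wrist_force: [0.3, 1.0, -1.9]
width: 0.115
grip_force: 117.4
```

Request:
{"api": "jog_arm", "payload": {"commands": [{"travel": [0,0,-24],"rot": [0,0,0],"claw": 255},{"travel": [0,0,-24],"rot": [0,0,0],"claw": 255},{"travel": [0,0,-22],"rot": [0,0,0],"claw": 255},{"travel": [0,0,-20],"rot": [0,0,0],"claw": 255},{"travel": [0,0,-17],"rot": [0,0,0],"claw": 255}]}}

```text
time: 6.8
tool_pos: [0.4381, 0.2292, 0.3031]
tcp_rot: [-2.861, -1.299, -0.002]
wrist_force: [-0.1, -0.1, -1.6]
width: 0.116
grip_force: 117.4
```

Request:
{"api": "jog_arm", "payload": {"commands": [{"travel": [0,0,-14],"rot": [0,0,0],"claw": 255},{"travel": [0,0,-11],"rot": [0,0,0],"claw": 255},{"travel": [0,0,-7],"rot": [0,0,0],"claw": 255},{"travel": [0,0,-3],"rot": [0,0,0],"claw": 255},{"travel": [0,0,0],"rot": [0,0,0],"claw": 255}]}}

```text
time: 7.3
tool_pos: [0.438, 0.2291, 0.3362]
tcp_rot: [2.861, 1.299, -0.0]
wrist_force: [-0.2, -0.1, -1.6]
width: 0.114
grip_force: 117.4
```

```bash
sed -i 's/f=(f\*f\*(3-2\*f)+f)\/2/f=f*f*(3-2*f)/' plan.py; python3 - <<'E'
from plan import *
s=monitor.read_state();print(s['tool_pos'],s['q'],s['wrist_force'])
rows([([.4056,-.1695,.335],-.177,40)])
E
```

```text
[0.43795453 0.22907941 0.33618185] [ 4.31546447e-01 -1.32064517e-01  1.83405954e+00 -2.44958272e-05
  1.43991079e+00  1.15008416e+00] [-0.15697057 -0.12746159 -1.55138778]
[-1, 0, 0] [0.0, 0.0, 0.1]
[-1, 2, 0] [0.0, 0.0, 0.3]
[-3, 2, 0] [0.0, 0.0, 0.5]
[-4, 3, 0] [0.0, 0.0, 0.8]
[-5, 3, 0] [0.0, 0.0, 0.8]
--
[-5, 5, 0] [0.0, 0.0, 1.1]
[-6, 5, 0] [0.0, 0.0, 1.2]
[-7, 6, 0] [0.0, 0.0, 1.3]
[-8, 7, 0] [0.0, 0.0, 1.5]
[-7, 8, 0] [0.0, 0.0, 1.6]
--
[-9, 8, 0] [0.0, 0.0, 1.7]
[-8, 9, 0] [0.0, 0.0, 1.8]
[-8, 10, 0] [0.0, 0.0, 1.9]
[-9, 10, 0] [0.0, 0.0, 2.0]
[-8, 11, 0] [0.0, 0.0, 2.1]
--
[-8, 12, 0] [0.0, 0.0, 2.1]
[-8, 12, 0] [0.0, 0.0, 2.1]
[-7, 13, 1] [0.0, 0.0, 2.2]
[-8, 13, 0] [0.0, 0.0, 2.2]
[-6, 13, 0] [0.0, 0.0, 2.2]
--
[-6, 14, 0] [0.0, 0.0, 2.2]
[-6, 14, 0] [0.0, 0.0, 2.2]
[-5, 14, 0] [0.0, 0.0, 2.2]
[-4, 14, 0] [0.0, 0.0, 2.1]
[-4, 13, 0] [0.0, 0.0, 2.1]
--
[-3, 14, 0] [0.0, 0.0, 2.1]
[-3, 13, 0] [0.0, 0.0, 1.9]
[-2, 13, 0] [0.0, 0.0, 1.9]
[-1, 12, 0] [0.0, 0.0, 1.8]
[-1, 12, 0] [0.0, 0.0, 1.8]
--
[-1, 10, 0] [0.0, 0.0, 1.6]
[0, 10, 0] [0.0, 0.0, 1.4]
[0, 10, 0] [0.0, 0.0, 1.4]
[0, 8, 0] [0.0, 0.0, 1.2]
[0, 7, 0] [0.0, 0.0, 1.0]
--
[0, 6, 0] [0.0, 0.0, 0.9]
[1, 5, 0] [0.0, 0.0, 0.7]
[0, 3, 0] [0.0, 0.0, 0.5]
[0, 2, 0] [0.0, 0.0, 0.4]
[0, 1, 0] [0.0, 0.0, 0.1]
--
max 14.0 2.2 end [ 405.5 -169.5  335.3] n 40
```

Request:
{"api": "jog_arm", "payload": {"commands": [{"travel": [-1,0,0],"rot": [0,0,0.1],"claw": 255},{"travel": [-1,2,0],"rot": [0,0,0.3],"claw": 255},{"travel": [-3,2,0],"rot": [0,0,0.5],"claw": 255},{"travel": [-4,3,0],"rot": [0,0,0.8],"claw": 255},{"travel": [-5,3,0],"rot": [0,0,0.8],"claw": 255}]}}

```text
time: 7.8
tool_pos: [0.4359, 0.2115, 0.3361]
tcp_rot: [2.889, 1.234, -0.001]
wrist_force: [-0.7, -0.6, -2.0]
width: 0.118
grip_force: 117.4
```

Request:
{"api": "jog_arm", "payload": {"commands": [{"travel": [-5,5,0],"rot": [0,0,1.1],"claw": 255},{"travel": [-6,5,0],"rot": [0,0,1.2],"claw": 255},{"travel": [-7,6,0],"rot": [0,0,1.3],"claw": 255},{"travel": [-8,7,0],"rot": [0,0,1.5],"claw": 255},{"travel": [-7,8,0],"rot": [0,0,1.6],"claw": 255}]}}

```text
time: 8.3
tool_pos: [0.4334, 0.1658, 0.3364]
tcp_rot: [2.957, 1.061, 0.0]
wrist_force: [0.5, 0.7, -1.3]
width: 0.119
grip_force: 117.4
```

Request:
{"api": "jog_arm", "payload": {"commands": [{"travel": [-9,8,0],"rot": [0,0,1.7],"claw": 255},{"travel": [-8,9,0],"rot": [0,0,1.8],"claw": 255},{"travel": [-8,10,0],"rot": [0,0,1.9],"claw": 255},{"travel": [-9,10,0],"rot": [0,0,2.0],"claw": 255},{"travel": [-8,11,0],"rot": [0,0,2.1],"claw": 255}]}}

```text
time: 8.8
tool_pos: [0.4274, 0.102, 0.3363]
tcp_rot: [3.035, 0.812, 0.0]
wrist_force: [1.0, -0.6, -2.0]
width: 0.118
grip_force: 117.4
```

Request:
{"api": "jog_arm", "payload": {"commands": [{"travel": [-8,12,0],"rot": [0,0,2.1],"claw": 255},{"travel": [-8,12,0],"rot": [0,0,2.1],"claw": 255},{"travel": [-7,13,0],"rot": [0,0,2.2],"claw": 255},{"travel": [-8,13,0],"rot": [0,0,2.2],"claw": 255},{"travel": [-6,13,0],"rot": [0,0,2.2],"claw": 255}]}}

```text
time: 9.3
tool_pos: [0.4215, 0.029, 0.3363]
tcp_rot: [3.098, 0.522, -0.0]
wrist_force: [1.2, -0.2, -1.5]
width: 0.114
grip_force: 117.4
```

Request:
{"api": "jog_arm", "payload": {"commands": [{"travel": [-6,14,0],"rot": [0,0,2.2],"claw": 255},{"travel": [-6,14,0],"rot": [0,0,2.2],"claw": 255},{"travel": [-5,14,0],"rot": [0,0,2.2],"claw": 255},{"travel": [-4,14,0],"rot": [0,0,2.1],"claw": 255},{"travel": [-4,13,0],"rot": [0,0,2.1],"claw": 255}]}}

```text
time: 9.8
tool_pos: [0.4153, -0.0442, 0.3363]
tcp_rot: [3.133, 0.228, 0.0]
wrist_force: [0.3, -0.1, -2.6]
width: 0.115
grip_force: 117.4
```

Request:
{"api": "jog_arm", "payload": {"commands": [{"travel": [-3,14,0],"rot": [0,0,2.1],"claw": 255},{"travel": [-3,13,0],"rot": [0,0,1.9],"claw": 255},{"travel": [-2,13,0],"rot": [0,0,1.9],"claw": 255},{"travel": [-1,12,0],"rot": [0,0,1.8],"claw": 255},{"travel": [-1,12,0],"rot": [0,0,1.8],"claw": 255}]}}

```text
time: 10.3
tool_pos: [0.4107, -0.1087, 0.3363]
tcp_rot: [-3.141, 0.031, -0.0]
wrist_force: [0.4, -0.4, -1.4]
width: 0.118
grip_force: 117.4
```

Request:
{"api": "jog_arm", "payload": {"commands": [{"travel": [-1,10,0],"rot": [0,0,1.6],"claw": 255},{"travel": [0,10,0],"rot": [0,0,1.4],"claw": 255},{"travel": [0,10,0],"rot": [0,0,1.4],"claw": 255},{"travel": [0,8,0],"rot": [0,0,1.2],"claw": 255},{"travel": [0,7,0],"rot": [0,0,1.0],"claw": 255}]}}

```text
time: 10.8
tool_pos: [0.407, -0.1532, 0.3362]
tcp_rot: [-3.134, 0.21, 0.0]
wrist_force: [0.2, 0.7, -1.5]
width: 0.118
grip_force: 117.4
```

Request:
{"api": "jog_arm", "payload": {"commands": [{"travel": [0,6,0],"rot": [0,0,0.9],"claw": 255},{"travel": [1,5,0],"rot": [0,0,0.7],"claw": 255},{"travel": [0,3,0],"rot": [0,0,0.5],"claw": 255},{"travel": [0,2,0],"rot": [0,0,0.4],"claw": 255},{"travel": [0,1,0],"rot": [0,0,0.1],"claw": 255}]}}

```text
time: 11.3
tool_pos: [0.4055, -0.1695, 0.3363]
tcp_rot: [-3.129, 0.279, 0.0]
wrist_force: [0.2, 0.3, -1.5]
width: 0.115
grip_force: 117.4
```

```bash
python3 - <<'E'
from plan import *
b=snap('side','s4');a=snap('top','t4')
A=cv2.resize(a['color'][120:240,245:345],(400,480),interpolation=cv2.INTER_CUBIC)
B=cv2.resize(b['color'][90:210,215:315],(400,480),interpolation=cv2.INTER_CUBIC)
cv2.imwrite('pics/n4.png',np.hstack([A,B]))
s=monitor.read_state();print(s['tool_pos'],s['wrist_force'])
p=s['tool_pos'];x=Ro.from_rotvec(s['tcp_rot']).as_matrix()[:,0];h=p[2]-.0297;ring=p+x*.145;ring[2]=h+.014;print(x,ring)
n=np.array([-x[1],x[0],0])
for q in(x,-x,n,-n): print('top',((proj(a,ring+q*.06)-[245,120])*4).round(),'side',((proj(b,ring+q*.06)-[215,90])*4).round())
rows([([.4056,-.1695,.12],-.177,14)])
E
```

```text
[ 0.40558333 -0.16941633  0.33629563] [ 0.07427022  0.47691615 -1.99319137]
[ 9.84300164e-01 -1.76502637e-01  7.28990154e-05] [ 0.54830685 -0.19500921  0.32059563]
top [225. 145.] side [194.  47.]
top [201. 295.] side [310.  72.]
top [137. 206.] side [200.  76.]
top [290. 233.] side [297.  43.]
[0, 0, 3] [0.0, 0.0, 0.0]
[0, 0, 9] [0.0, 0.0, 0.0]
[0, 0, 14] [0.0, 0.0, 0.0]
[0, 0, 17] [0.0, 0.0, 0.0]
[0, 0, 20] [0.0, 0.0, 0.0]
--
[0, 0, 22] [0.0, 0.0, 0.0]
[0, 0, 23] [0.0, 0.0, 0.0]
[0, 0, 23] [0.0, 0.0, 0.0]
[0, 0, 22] [0.0, 0.0, 0.0]
[0, 0, 20] [0.0, 0.0, 0.0]
--
[0, 0, 18] [0.0, 0.0, 0.0]
[0, 0, 13] [0.0, 0.0, 0.0]
[0, 0, 9] [0.0, 0.0, 0.0]
[0, 0, 3] [0.0, 0.0, 0.0]
max 23.0 0 end [ 405.6 -169.4  120.3] n 14
```

View pics/n4.png

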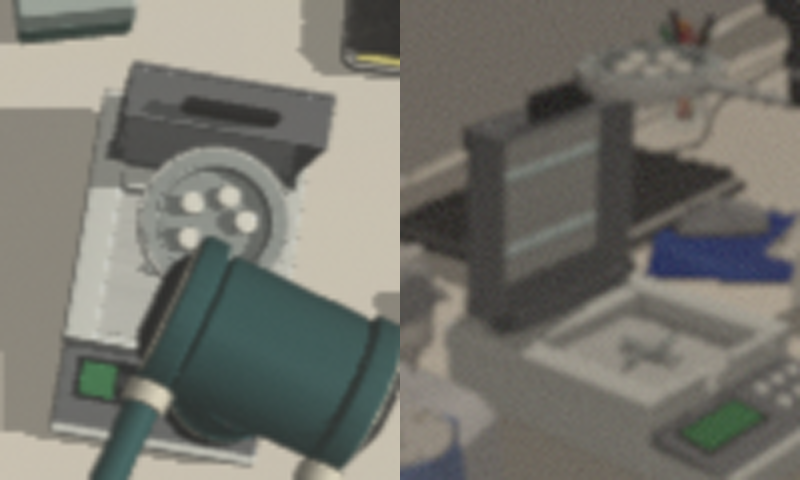

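The top view shows the ring at 137–290 in the crop, matching the prediction, with the tablets in and clear of the hood. I'll descend to just above the chamber walls.

Request:
{"api": "jog_arm", "payload": {"commands": [{"travel": [0,0,3],"rot": [0,0,0],"claw": 255},{"travel": [0,0,9],"rot": [0,0,0],"claw": 255},{"travel": [0,0,14],"rot": [0,0,0],"claw": 255},{"travel": [0,0,17],"rot": [0,0,0],"claw": 255},{"travel": [0,0,20],"rot": [0,0,0],"claw": 255}]}}

```text
time: 11.9
tool_pos: [0.4054, -0.1693, 0.2718]
tcp_rot: [-3.129, 0.278, 0.0]
wrist_force: [0.7, -1.1, -1.8]
width: 0.113
grip_force: 117.4
```

Request:
{"api": "jog_arm", "payload": {"commands": [{"travel": [0,0,22],"rot": [0,0,0],"claw": 255},{"travel": [0,0,23],"rot": [0,0,0],"claw": 255},{"travel": [0,0,23],"rot": [0,0,0],"claw": 255},{"travel": [0,0,22],"rot": [0,0,0],"claw": 255},{"travel": [0,0,20],"rot": [0,0,0],"claw": 255}]}}

```text
time: 12.4
tool_pos: [0.4044, -0.1688, 0.1607]
tcp_rot: [-3.128, 0.278, 0.003]
wrist_force: [0.1, -0.7, -2.0]
width: 0.12
grip_force: 117.4
```

Request:
{"api": "jog_arm", "payload": {"commands": [{"travel": [0,0,17],"rot": [0,0,0],"claw": 255},{"travel": [0,0,13],"rot": [0,0,0],"claw": 255},{"travel": [0,0,7],"rot": [0,0,0],"claw": 255},{"travel": [0,0,3],"rot": [0,0,0],"claw": 255},{"travel": [0,0,0],"rot": [0,0,0],"claw": 255}]}}

```text
time: 12.9
tool_pos: [0.4056, -0.1695, 0.1232]
tcp_rot: [-3.129, 0.278, 0.0]
wrist_force: [0.1, 0.8, -2.4]
width: 0.121
grip_force: 117.4
```

```bash
python3 - <<'E'
from plan import *
S=load('side0')
print('cross side pred',proj(S,[.5484,-.195,.066]),'seen ~',(277.5,177.5))
b=snap('side','s5');a=snap('top','t5')
A=cv2.resize(a['color'][130:230,250:350],(400,400),interpolation=cv2.INTER_CUBIC)
B=cv2.resize(b['color'][130:220,230:320],(400,400),interpolation=cv2.INTER_CUBIC)
cv2.imwrite('pics/n5.png',np.hstack([A,B]))
s=monitor.read_state();print(s['tool_pos'],s['wrist_force'])
p=s['tool_pos'];x=Ro.from_rotvec(s['tcp_rot']).as_matrix()[:,0];h=p[2]-.0297;ring=p+x*.145;ring[2]=h+.014
n=np.array([-x[1],x[0],0])
for q in(x,-x,n,-n): print('top',((proj(a,ring+q*.06)-[250,130])*4).round(),'side',((proj(b,ring+q*.06)-[230,130])*40/9).round()+[400,0])
E
```

```text
cross side pred [277.03163558 176.53401024] seen ~ (277.5, 177.5)
[ 0.40625223 -0.16978527  0.12405947] [ 0.44672901 -0.29561664 -1.89194185]
top [172. 160.] side [551. 138.]
top [151. 289.] side [670. 179.]
top [ 96. 213.] side [558. 183.]
top [227. 235.] side [657. 134.]
```

View pics/n5.png

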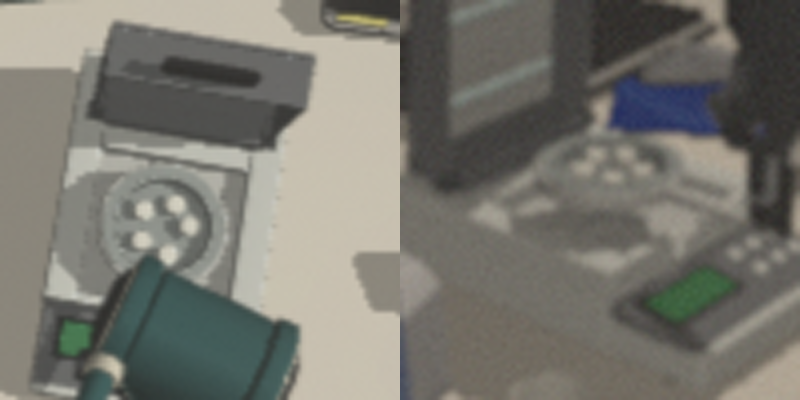

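The ring sits centred above the chamber at top crop (165,225), within 3 mm, and the tablets are in. I'll lower gently.

Request:
{"api": "jog_arm", "payload": {"commands": [{"travel": [0,0,2],"rot": [0,0,0],"claw": 255},{"travel": [0,0,4],"rot": [0,0,0],"claw": 255},{"travel": [0,0,5],"rot": [0,0,0],"claw": 255},{"travel": [0,0,5],"rot": [0,0,0],"claw": 255},{"travel": [0,0,4],"rot": [0,0,0],"claw": 255}]}}

```text
time: 13.5
tool_pos: [0.4052, -0.1693, 0.1026]
tcp_rot: [-3.129, 0.278, 0.001]
wrist_force: [-0.1, -0.3, -2.1]
width: 0.114
grip_force: 117.4
```

Request:
{"api": "jog_arm", "payload": {"commands": [{"travel": [0,0,4],"rot": [0,0,0],"claw": 255},{"travel": [0,0,3],"rot": [0,0,0],"claw": 255},{"travel": [0,0,3],"rot": [0,0,0],"claw": 255},{"travel": [0,0,2],"rot": [0,0,0],"claw": 255},{"travel": [0,0,1],"rot": [0,0,0],"claw": 255}]}}

```text
time: 14.0
tool_pos: [0.4058, -0.1696, 0.0903]
tcp_rot: [3.129, -0.278, 0.001]
wrist_force: [-0.3, -0.7, -2.0]
width: 0.119
grip_force: 117.4
```

```bash
python3 - <<'E'
from h import *
s=monitor.read_state();print(s['tool_pos'],s['wrist_force'],s['torque'])
E
```

```text
[ 0.40575836 -0.16955898  0.09028223] [-0.29893591 -0.65801282 -1.97902676] [ 0.0053163   0.10703108 -0.02674511]
```

Request:
{"api": "jog_arm", "payload": {"commands": [{"travel": [0,0,1],"rot": [0,0,0],"claw": 255},{"travel": [0,0,1],"rot": [0,0,0],"claw": 255},{"travel": [0,0,0.5],"rot": [0,0,0],"claw": 255},{"travel": [0,0,0],"rot": [0,0,0],"claw": 255},{"travel": [0,0,0],"rot": [0,0,0],"claw": 255}]}}

```text
time: 14.5
tool_pos: [0.4057, -0.1696, 0.0881]
tcp_rot: [3.129, -0.278, 0.001]
wrist_force: [-1.9, 0.0, 1.7]
width: 0.116
grip_force: 117.8
```

Request:
{"api": "jog_arm", "payload": {"commands": [{"travel": [0,0,0.5],"rot": [0,0,0],"claw": 255},{"travel": [0,0,0.5],"rot": [0,0,0],"claw": 255},{"travel": [0,0,0],"rot": [0,0,0],"claw": 255},{"travel": [0,0,0],"rot": [0,0,0],"claw": 255},{"travel": [0,0,0],"rot": [0,0,0],"claw": 255}]}}

```text
time: 15.0
tool_pos: [0.4055, -0.1696, 0.0876]
tcp_rot: [3.129, -0.278, -0.0]
wrist_force: [-5.4, 1.6, 7.9]
width: 0.112
grip_force: 118.9
```

The lifter is on the floor: the force has risen to 8 N at the expected height. Now I'll release.

Request:
{"api": "jog_arm", "payload": {"commands": [{"travel": [0,0,-0.5],"rot": [0,0,0],"claw": 255},{"travel": [0,0,0],"rot": [0,0,0],"claw": 210},{"travel": [0,0,0],"rot": [0,0,0],"claw": 190},{"travel": [0,0,0],"rot": [0,0,0],"claw": 150},{"travel": [0,0,0],"rot": [0,0,0],"claw": 130}], "force": 25}}

```text
time: 15.5
tool_pos: [0.4055, -0.1694, 0.0871]
tcp_rot: [-3.129, 0.278, 0.0]
wrist_force: [0.2, -0.7, 0.0]
width: 0.492
grip_force: 0.0
```

Request:
{"api": "jog_arm", "payload": {"commands": [{"travel": [0,0,-3],"rot": [0,0,0],"claw": 130},{"travel": [0,0,-8],"rot": [0,0,0],"claw": 130},{"travel": [0,0,-15],"rot": [0,0,0],"claw": 130},{"travel": [0,0,-25],"rot": [0,0,0],"claw": 130},{"travel": [0,0,-35],"rot": [0,0,0],"claw": 130}]}}

```text
time: 16.0
tool_pos: [0.4042, -0.1688, 0.1731]
tcp_rot: [-3.128, 0.278, 0.005]
wrist_force: [0.1, -0.5, -0.5]
width: 0.492
grip_force: 0.0
```

Request:
{"api": "jog_arm", "payload": {"commands": [{"travel": [0,0,-40],"rot": [0,0,0],"claw": 200},{"travel": [0,0,-40],"rot": [0,0,0],"claw": 255},{"travel": [0,0,-40],"rot": [0,0,0],"claw": 255},{"travel": [0,0,-25],"rot": [0,0,0],"claw": 255},{"travel": [0,0,-10],"rot": [0,0,0],"claw": 255}]}}

```text
time: 16.5
tool_pos: [0.4069, -0.1701, 0.3326]
tcp_rot: [3.127, -0.278, 0.01]
wrist_force: [0.6, -0.4, 0.4]
width: -0.001
grip_force: 0.0
```

```bash
python3 - <<'E'
from plan import *
b=snap('side','s6');a=snap('top','t6')
A=cv2.resize(a['color'][130:230,250:350],(400,400),interpolation=cv2.INTER_CUBIC)
B=cv2.resize(b['color'][90:200,220:330],(400,400),interpolation=cv2.INTER_CUBIC)
cv2.imwrite('pics/n6.png',np.hstack([A,B]))
s=monitor.read_state();print(s['tool_pos'],s['wrist_force'])
ps=-.177;ex=np.array([np.cos(ps),np.sin(ps),0]);ey=np.array([-ex[1],ex[0],0]);ez=np.array([0,0,1.]);C=np.array([.5484,-.195,0])
H=C+.1*ex+.08*ez
for th in(1.40,1.46,1.52):
  f=lambda x,z,y:H+ex*(x*np.cos(th)+z*np.sin(th))+ez*(-x*np.sin(th)+z*np.cos(th))+ey*y
  for y in(.04,-.04):
    q=f(-.192,.017,y);print(th,q.round(3),'top',((proj(a,q)-[250,130])*4).round(),'side',((proj(b,q)-[220,90])*40/11).round()+[400,0])
E
```

```text
[ 0.40628902 -0.16980187  0.33013249] [ 0.30331602  0.45263335 -0.41664346]
1.4 [ 0.638 -0.17   0.272] top [152.  82.] side [509. 101.]
1.4 [ 0.624 -0.249  0.272] top [249.  99.] side [567.  81.]
1.46 [ 0.65  -0.172  0.273] top [154.  69.] side [500.  98.]
1.46 [ 0.636 -0.251  0.273] top [251.  85.] side [558.  78.]
1.52 [ 0.661 -0.175  0.273] top [156.  55.] side [491.  95.]
1.52 [ 0.647 -0.253  0.273] top [253.  72.] side [549.  76.]
```

View pics/n6.png

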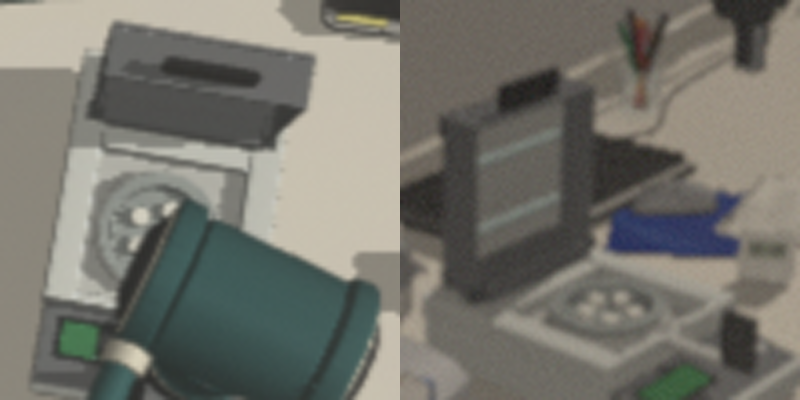

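Top crop: the lip's far edge runs (168,57)–(262,73), so the hood is open about 1.5 rad. The side view shows the lifter flat, the pan in the chamber with five tablets and the grip upright over the panel. Now I'll plan the hood closing.

```bash
cat > hood.py <<'E'
from plan import *
ps=-.177;ex=np.array([np.cos(ps),np.sin(ps),0]);ez=np.array([0,0,1.]);ey=np.array([-ex[1],ex[0],0]);H=np.array([.5484,-.195,.08])+.1*ex-.003*ey
def tip(th):
    r=.190-.012*np.clip((th-.3)/1.2,0,1); x,z=-r,.017
    return H+ex*(x*np.cos(th)+z*np.sin(th)+.011)+ez*(-x*np.sin(th)+z*np.cos(th))
E
python3 - <<'E'
from hood import *
a=H+.042*ex; a[2]=.331
b=a.copy(); b[2]=tip(1.55)[2]; print(b,tip(1.55))
rows([(a,-.177,15),(b,-.177,6),(tip(1.55),-.177,4)]+[(tip(t),-.177,1) for t in np.linspace(1.49,.10,24)]+[(tip(.05),-.177,1),(tip(.02),-.177,1),(tip(0),-.177,1),(tip(0)-.003*ez,-.177,1)])
E
```

```text
[ 0.68765321 -0.2229561   0.25831502] [ 0.67022467 -0.21983862  0.25831502]
[4, 0, 0] [0.0, 0.0, 0.0]
[10, 0, 0] [0.0, 0.0, 0.0]
[16, 0, 0] [0.0, 0.0, 0.0]
[20, 0, 0] [0.0, 0.0, 0.0]
[24, 1, 0] [0.0, -0.1, 0.0]
--
[27, 0, 0] [0.0, 0.0, 0.0]
[28, 0, 0] [0.0, 0.0, 0.0]
[28, 0, 0] [0.0, 0.0, 0.0]
[29, 1, 0] [0.0, 0.0, 0.0]
[26, 0, 0] [0.0, 0.0, 0.0]
--
[24, 0, 0] [0.0, -0.1, 0.0]
[21, 0, 0] [0.0, 0.0, 0.0]
[15, 1, 0] [0.1, 0.0, 0.0]
[11, 0, 0] [0.0, 0.0, 0.0]
[3, 0, 0] [0.0, 0.0, 0.0]
--
[0, 0, 5] [0.0, 0.0, 0.0]
[0, 0, 14] [0.0, 0.0, 0.0]
[0, 0, 17] [0.0, 0.0, 0.0]
[0, 0, 18] [0.0, 0.0, 0.0]
[0, 0, 13] [0.0, 0.0, 0.0]
--
[0, 0, 5] [0.0, 0.0, 0.0]
[-4, 0, 0] [0.0, 0.0, 0.0]
[-5, 0, 0] [0.0, 0.0, 0.0]
[-4, 0, 0] [0.0, 0.0, 0.0]
[-4, 0, 0] [0.0, 0.0, 0.0]
--
[-11, 0, 0] [0.0, 0.0, 0.0]
[-11, 0, -1] [0.0, 0.0, 0.0]
[-11, 0, 1] [0.0, 0.0, 0.0]
[-11, 0, 1] [0.0, 0.0, 0.0]
[-11, 0, 1] [0.0, 0.0, 0.0]
--
[-11, 0, 2] [0.0, 0.0, 0.0]
[-10, 0, 3] [0.0, 0.0, 0.0]
[-11, 0, 4] [0.0, 0.0, 0.0]
[-10, 0, 4] [0.0, 0.0, 0.0]
[-10, 0, 5] [0.0, 0.0, 0.0]
--
[-10, 0, 5] [0.0, 0.0, 0.0]
[-10, 0, 6] [0.0, 0.0, 0.0]
[-9, 0, 7] [0.0, 0.0, 0.0]
[-8, 0, 7] [0.0, 0.0, 0.0]
[-9, 0, 8] [0.0, 0.0, 0.0]
--
[-8, 0, 8] [0.0, 0.0, 0.0]
[-7, 0, 9] [0.0, 0.0, 0.0]
[-7, 0, 9] [0.0, 0.0, 0.0]
[-6, 0, 10] [0.0, 0.0, 0.0]
[-6, 0, 10] [0.0, 0.0, 0.0]
--
[-4, 0, 11] [0.0, 0.0, 0.0]
[-4, 0, 10] [0.0, 0.0, 0.0]
[-4, 0, 12] [0.0, 0.0, 0.0]
[-2, 0, 11] [0.0, 0.0, 0.0]
[-2, 0, 9] [0.0, 0.0, 0.0]
--
[0, 0, 6] [0.0, 0.0, 0.0]
[-1, 0, 4] [0.0, 0.0, 0.0]
[0, 0, 3] [0.0, 0.0, 0.0]
max 29.0 0.1 end [ 469.8 -184.    93.7] n 53
```

Request:
{"api": "jog_arm", "payload": {"commands": [{"travel": [4,0,0],"rot": [0,0,0],"claw": 255},{"travel": [10,0,0],"rot": [0,0,0],"claw": 255},{"travel": [16,0,0],"rot": [0,0,0],"claw": 255},{"travel": [20,0,0],"rot": [0,0,0],"claw": 255},{"travel": [24,1,0],"rot": [0,0,0],"claw": 255}]}}

```text
time: 17.1
tool_pos: [0.4786, -0.1833, 0.3261]
tcp_rot: [-3.128, 0.278, 0.005]
wrist_force: [-0.2, -0.5, 0.1]
width: 0.003
grip_force: 0.0
```

Request:
{"api": "jog_arm", "payload": {"commands": [{"travel": [27,0,0],"rot": [0,0,0],"claw": 255},{"travel": [28,0,0],"rot": [0,0,0],"claw": 255},{"travel": [28,0,0],"rot": [0,0,0],"claw": 255},{"travel": [29,1,0],"rot": [0,0,0],"claw": 255},{"travel": [26,0,0],"rot": [0,0,0],"claw": 255}]}}

```text
time: 17.6
tool_pos: [0.6151, -0.2089, 0.3251]
tcp_rot: [-3.128, 0.278, 0.006]
wrist_force: [-0.3, 0.3, 0.0]
width: -0.001
grip_force: 0.0
```

Request:
{"api": "jog_arm", "payload": {"commands": [{"travel": [24,0,0],"rot": [0,0,0],"claw": 255},{"travel": [21,0,0],"rot": [0,0,0],"claw": 255},{"travel": [15,1,0],"rot": [0,0,0],"claw": 255},{"travel": [11,0,0],"rot": [0,0,0],"claw": 255},{"travel": [3,0,0],"rot": [0,0,0],"claw": 255}]}}

```text
time: 18.1
tool_pos: [0.6872, -0.2228, 0.3255]
tcp_rot: [-3.128, 0.278, 0.005]
wrist_force: [0.6, 0.7, 0.8]
width: 0.003
grip_force: 0.0
```

Request:
{"api": "jog_arm", "payload": {"commands": [{"travel": [0,0,5],"rot": [0,0,0],"claw": 255},{"travel": [0,0,10],"rot": [0,0,0],"claw": 255},{"travel": [0,0,13],"rot": [0,0,0],"claw": 255},{"travel": [0,0,10],"rot": [0,0,0],"claw": 255},{"travel": [0,0,5],"rot": [0,0,0],"claw": 255}]}}

```text
time: 18.6
tool_pos: [0.6853, -0.2226, 0.2829]
tcp_rot: [-3.128, 0.279, 0.005]
wrist_force: [-1.0, 0.2, -0.5]
width: 0.002
grip_force: 0.0
```

```bash
python3 - <<'E'
from hood import *
b=snap('side','s7');a=snap('top','t7')
A=cv2.resize(a['color'][120:200,260:340],(400,400),interpolation=cv2.INTER_CUBIC)
B=cv2.resize(b['color'][70:190,210:330],(400,400),interpolation=cv2.INTER_CUBIC)
cv2.imwrite('pics/n7.png',np.hstack([A,B]))
s=monitor.read_state();print(s['tool_pos'],s['wrist_force'],(proj(b,s['tool_pos'])-[210,70])*40/12+[400,0])
E
```

```text
[ 0.68557297 -0.22264016  0.28346743] [ 0.50574377 -0.81782143  0.02402271] [522.76303449 128.34250393]
```

View pics/n7.png

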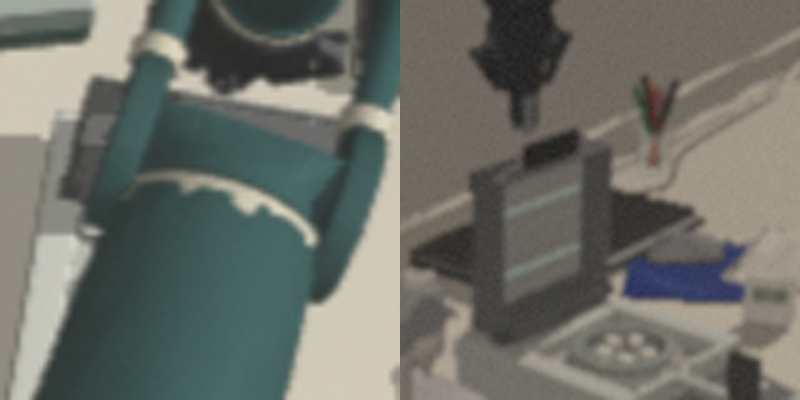

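The closed fingertip (side crop (523,128)) is behind and above the lip (525–580, 130–170). I'll lower behind the lip and push.

Request:
{"api": "jog_arm", "payload": {"commands": [{"travel": [0,0,5],"rot": [0,0,0],"claw": 255},{"travel": [0,0,8],"rot": [0,0,0],"claw": 255},{"travel": [0,0,8],"rot": [0,0,0],"claw": 255},{"travel": [0,0,4],"rot": [0,0,0],"claw": 255},{"travel": [0,0,0],"rot": [0,0,0],"claw": 255}]}}

```text
time: 19.2
tool_pos: [0.6867, -0.2229, 0.2602]
tcp_rot: [3.129, -0.278, 0.001]
wrist_force: [-0.2, 0.0, 0.6]
width: 0.0
grip_force: 0.0
```

Request:
{"api": "jog_arm", "payload": {"commands": [{"travel": [-4,0,0],"rot": [0,0,0],"claw": 255},{"travel": [-5,0,0],"rot": [0,0,0],"claw": 255},{"travel": [-5,0,0],"rot": [0,0,0],"claw": 255},{"travel": [-5,0,0],"rot": [0,0,0],"claw": 255},{"travel": [-5,0,0],"rot": [0,0,0],"claw": 255}]}}

```text
time: 19.7
tool_pos: [0.6629, -0.2186, 0.2602]
tcp_rot: [3.129, -0.278, 0.002]
wrist_force: [3.6, -0.5, -1.0]
width: 0.001
grip_force: 1.3
```

Request:
{"api": "jog_arm", "payload": {"commands": [{"travel": [-6,0,0],"rot": [0,0,0],"claw": 255},{"travel": [-6,0,0],"rot": [0,0,0],"claw": 255},{"travel": [-6,0,0],"rot": [0,0,0],"claw": 255},{"travel": [-6,0,0],"rot": [0,0,0],"claw": 255},{"travel": [-6,0,0],"rot": [0,0,0],"claw": 255}]}}

```text
time: 20.2
tool_pos: [0.6332, -0.2134, 0.2611]
tcp_rot: [3.129, -0.278, 0.002]
wrist_force: [2.4, 0.3, 2.8]
width: -0.001
grip_force: 1.8
```

```bash
python3 - <<'E'
from hood import *
s=monitor.read_state();p=s['tool_pos'];print(p,s['wrist_force'],(p-H)@ex)
from scipy.optimize import brentq
th=brentq(lambda t:(tip(t)-p)@ex,0,1.55);print(th,tip(th))
ts=np.linspace(th,.10,22)[1:]
rows([(tip(t),-.177,1) for t in ts]+[(tip(t),-.177,1) for t in(.05,.02,0)]+[(tip(0)-.003*ez,-.177,1)])
E
```

```text
[ 0.63323179 -0.21340226  0.26109481] [2.35048989 0.25087096 2.75329698] -0.01325337412987061
1.3415545024568813 [ 0.6332631  -0.21322724  0.25874941]
[-11, 0, 4] [0.0, -0.1, 0.0]
[-10, 0, 1] [0.0, 0.0, 0.0]
[-11, 0, 3] [0.0, 0.0, 0.0]
[-10, 0, 3] [0.0, 0.0, 0.0]
[-11, 0, 4] [0.0, 0.0, 0.0]
--
[-10, 0, 4] [0.0, 0.0, 0.0]
[-9, 0, 5] [0.0, 0.0, 0.0]
[-10, 0, 5] [0.0, 0.0, 0.0]
[-9, 0, 7] [0.0, 0.0, 0.0]
[-9, 0, 6] [0.0, 0.0, 0.0]
--
[-8, 0, 7] [0.0, 0.0, 0.0]
[-8, 0, 8] [0.0, 0.0, 0.0]
[-8, 0, 8] [0.0, 0.0, 0.0]
[-7, 0, 9] [0.0, 0.0, 0.0]
[-7, 0, 9] [0.0, 0.0, 0.0]
--
[-6, 0, 10] [0.0, 0.0, 0.0]
[-5, 0, 9] [0.0, 0.0, 0.0]
[-5, 0, 11] [0.0, 0.0, 0.0]
[-4, 0, 10] [0.0, 0.0, 0.0]
[-3, 0, 11] [0.0, 0.0, 0.0]
--
[-2, 0, 11] [0.0, 0.0, 0.0]
[-2, 0, 10] [0.0, 0.0, 0.0]
[0, 0, 5] [0.0, 0.0, 0.0]
[-1, 0, 4] [0.0, 0.0, 0.0]
[0, 0, 3] [0.0, 0.0, 0.0]
--
max 11.0 0.1 end [ 469.8 -184.1   94.2] n 25
```

Contact is made and the hood is following, with a wrist force of about 3 N. I'll follow the arc.

Request:
{"api": "jog_arm", "payload": {"commands": [{"travel": [-11,0,3],"rot": [0,0,0],"claw": 255},{"travel": [-10,0,2],"rot": [0,0,0],"claw": 255},{"travel": [-11,0,3],"rot": [0,0,0],"claw": 255},{"travel": [-10,0,3],"rot": [0,0,0],"claw": 255},{"travel": [-11,0,4],"rot": [0,0,0],"claw": 255}]}}

```text
time: 20.7
tool_pos: [0.5817, -0.2042, 0.2506]
tcp_rot: [3.128, -0.278, 0.008]
wrist_force: [-4.5, 2.1, 20.9]
width: 0.001
grip_force: 10.0
```

Request:
{"api": "jog_arm", "payload": {"commands": [{"travel": [-10,0,4],"rot": [0,0,0],"claw": 255},{"travel": [-9,0,5],"rot": [0,0,0],"claw": 255},{"travel": [-10,0,5],"rot": [0,0,0],"claw": 255},{"travel": [-9,0,7],"rot": [0,0,0],"claw": 255},{"travel": [-9,0,6],"rot": [0,0,0],"claw": 255}]}}

```text
time: 21.2
tool_pos: [0.5312, -0.1952, 0.2232]
tcp_rot: [3.129, -0.278, -0.008]
wrist_force: [-16.9, 4.8, 25.8]
width: 0.002
grip_force: 14.9
```

```bash
python3 - <<'E'
from hood import *
b=snap('side','s8')
cv2.imwrite('pics/n8.png',cv2.resize(b['color'][70:190,210:330],(480,480),interpolation=cv2.INTER_CUBIC))
s=monitor.read_state();p=s['tool_pos'];print(p,s['wrist_force'],(p-H)@ex)
E
```

```text
[ 0.52883018 -0.19468892  0.22133464] [-20.44368955   4.66123808  26.14998723] -0.11931884265491992
```

View pics/n8.png

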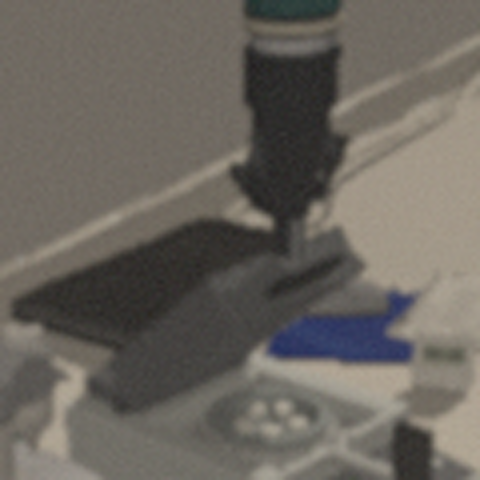

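The hood is down to roughly 0.7 rad, with the tip between the lip and the front wall. The -20/+26 N force shows the finger pressing on the wall behind the lip, so I'll ease the tip outward.

Request:
{"api": "jog_arm", "payload": {"commands": [{"travel": [-2,0,-2],"rot": [0,0,0],"claw": 255},{"travel": [-3,0,-2],"rot": [0,0,0],"claw": 255},{"travel": [-2,0,-1],"rot": [0,0,0],"claw": 255},{"travel": [0,0,0],"rot": [0,0,0],"claw": 255},{"travel": [0,0,0],"rot": [0,0,0],"claw": 255}]}}

```text
time: 21.75
tool_pos: [0.5277, -0.1943, 0.2225]
tcp_rot: [-3.129, 0.278, 0.002]
wrist_force: [-0.4, 0.4, 0.1]
width: -0.001
grip_force: 0.0
```

```bash
python3 - <<'E'
from hood import *
s=monitor.read_state();p=s['tool_pos'];print(p,s['wrist_force'],(p-H)@ex,p[2]-.08,s['torque'])
E
```

```text
[ 0.52770437 -0.19431622  0.22251164] [-0.35616692  0.36972321  0.12231354] -0.1204926837626183 0.14251163808743372 [-0.04387909 -0.01883774 -0.0008503 ]
```

```bash
python3 - <<'E'
from hood import *
b=load('side0' if 0 else 's8')
def f(th,x,z,y): return H+ex*(x*np.cos(th)+z*np.sin(th))+ez*(-x*np.sin(th)+z*np.cos(th))+ey*y
c=lambda X:((proj(b,X)-[210,70])*4).round().astype(int).tolist()
for th in(.4,.5,.6,.7,.8,.9):
    print(th,'lip face out',c(f(th,-.192,.017,.04)),c(f(th,-.192,.017,-.04)),'in',c(f(th,-.166,.017,.04)),c(f(th,-.166,.017,-.04)),'walltop',c(f(th,-.166,.044,.09)),c(f(th,-.166,.044,-.09)))
print('tip',c([.52883,-.19469,.22133]))
E
```

```text
0.4 lip face out [307, 350] [367, 320] in [284, 354] [343, 325] walltop [233, 341] [369, 278]
0.5 lip face out [298, 328] [358, 299] in [276, 335] [336, 307] walltop [223, 322] [360, 261]
0.6 lip face out [287, 306] [347, 278] in [266, 317] [326, 289] walltop [211, 304] [348, 245]
0.7 lip face out [274, 285] [335, 259] in [255, 299] [316, 272] walltop [198, 288] [336, 230]
0.8 lip face out [261, 266] [322, 240] in [243, 283] [305, 257] walltop [184, 273] [323, 216]
0.9 lip face out [246, 249] [308, 223] in [231, 268] [292, 243] walltop [169, 259] [310, 204]
tip [290, 262]
```

```bash
python3 - <<'E'
from hood import *
def P(th): return H+ex*(-.192*np.cos(th)+.017*np.sin(th)+.003)+ez*(.192*np.sin(th)+.017*np.cos(th))
a=P(.67);a[2]=.2225
rows([(a,-.177,2)]+[(P(t),-.177,1) for t in np.linspace(.67,.06,16)]+[(P(.03),-.177,1),(P(0),-.177,1)])
E
```

```text
[-8, 0, 0] [0.0, 0.0, 0.0]
[-8, 0, 0] [0.0, 0.1, 0.0]
[0, 0, 10] [0.0, 0.0, 0.0]
[-6, 0, 6] [0.0, 0.0, 0.0]
[-5, 0, 6] [0.0, 0.0, 0.0]
--
[-5, 0, 6] [0.0, 0.0, 0.0]
[-4, 0, 6] [0.0, 0.0, 0.0]
[-4, 0, 7] [0.0, 0.0, 0.0]
[-4, 0, 7] [0.0, 0.0, 0.0]
[-4, 0, 7] [0.0, 0.0, 0.0]
--
[-4, 0, 7] [0.0, 0.0, 0.0]
[-3, 0, 7] [0.0, 0.0, 0.0]
[-2, 0, 7] [0.0, 0.0, 0.0]
[-3, 0, 8] [0.0, 0.0, 0.0]
[-2, 0, 7] [0.0, 0.0, 0.0]
--
[-2, 0, 8] [0.0, 0.0, 0.0]
[-2, 0, 7] [0.0, 0.0, 0.0]
[-1, 0, 8] [0.0, 0.0, 0.0]
[-1, 0, 6] [0.0, 0.0, 0.0]
[-1, 0, 6] [0.0, 0.0, 0.0]
--
max 10.0 0.1 end [ 459.9 -182.1   96.5] n 20
```

Request:
{"api": "jog_arm", "payload": {"commands": [{"travel": [-8,0,0],"rot": [0,0,0],"claw": 255},{"travel": [-8,0,0],"rot": [0,0,0],"claw": 255},{"travel": [0,0,10],"rot": [0,0,0],"claw": 255},{"travel": [-6,0,6],"rot": [0,0,0],"claw": 255},{"travel": [-5,0,6],"rot": [0,0,0],"claw": 255}]}}

```text
time: 22.25
tool_pos: [0.5011, -0.1896, 0.2004]
tcp_rot: [-3.129, 0.278, -0.0]
wrist_force: [1.0, -0.8, 0.2]
width: -0.002
grip_force: 0.6
```

Request:
{"api": "jog_arm", "payload": {"commands": [{"travel": [-5,0,6],"rot": [0,0,0],"claw": 255},{"travel": [-4,0,6],"rot": [0,0,0],"claw": 255},{"travel": [-4,0,7],"rot": [0,0,0],"claw": 255},{"travel": [-4,0,7],"rot": [0,0,0],"claw": 255},{"travel": [-4,0,7],"rot": [0,0,0],"claw": 255}]}}

```text
time: 22.75
tool_pos: [0.4803, -0.1859, 0.1676]
tcp_rot: [-3.129, 0.278, 0.0]
wrist_force: [1.0, -0.4, 0.4]
width: -0.002
grip_force: 0.5
```

```bash
cat > hl.py <<'E'
from hood import *
def f(th,x,z,y): return H+ex*(x*np.cos(th)+z*np.sin(th))+ez*(-x*np.sin(th)+z*np.cos(th))+ey*y
def lipfit(b):
    g=b['color'].max(2).astype(float); best=[]
    for th in np.arange(0,1,.02):
        # contrast between lip face and hood top strip behind the wall
        L=[g[tuple(np.round(proj(b,f(th,-.18,.017,y))).astype(int)[::-1])] for y in np.linspace(-.035,.035,15)]
        best.append((np.mean(L),th.round(2)))
    return sorted(best)[:5]
E
python3 - <<'E'
from hl import *
print('s8',lipfit(load('s8')))
b=snap('side','s9');print('now',lipfit(b))
s=monitor.read_state();p=s['tool_pos'];print(p,s['wrist_force'],(p-H)@ex,p[2]-.08)
E
```

```text
s8 [(np.float64(47.0), np.float64(0.7)), (np.float64(51.266666666666666), np.float64(0.72)), (np.float64(52.8), np.float64(0.68)), (np.float64(53.13333333333333), np.float64(0.96)), (np.float64(53.4), np.float64(0.98))]
now [(np.float64(49.06666666666667), np.float64(0.72)), (np.float64(49.333333333333336), np.float64(0.74)), (np.float64(50.13333333333333), np.float64(0.78)), (np.float64(50.93333333333333), np.float64(0.76)), (np.float64(51.4), np.float64(0.32))]
[ 0.47908378 -0.18545565  0.166163  ] [-0.09592856  0.12541351  0.34050201] -0.16991378660565953 0.08616299519360461
```

Request:
{"api": "jog_arm", "payload": {"commands": [{"travel": [-4,0,7],"rot": [0,0,0],"claw": 255},{"travel": [-3,0,7],"rot": [0,0,0],"claw": 255},{"travel": [-2,0,7],"rot": [0,0,0],"claw": 255},{"travel": [-3,0,8],"rot": [0,0,0],"claw": 255},{"travel": [-2,0,7],"rot": [0,0,0],"claw": 255}]}}

```text
time: 23.3
tool_pos: [0.4667, -0.1835, 0.1315]
tcp_rot: [3.129, -0.278, -0.0]
wrist_force: [0.5, 0.5, 0.8]
width: -0.0
grip_force: 0.4
```

Request:
{"api": "jog_arm", "payload": {"commands": [{"travel": [-2,0,8],"rot": [0,0,0],"claw": 255},{"travel": [-2,0,7],"rot": [0,0,0],"claw": 255},{"travel": [-1,0,7],"rot": [0,0,0],"claw": 255},{"travel": [-1,0,5],"rot": [0,0,0],"claw": 255},{"travel": [0,0,3],"rot": [0,0,0],"claw": 255}]}}

```text
time: 23.8
tool_pos: [0.4606, -0.1823, 0.1015]
tcp_rot: [-3.129, 0.278, 0.002]
wrist_force: [-0.7, 0.2, 1.0]
width: 0.002
grip_force: 0.4
```

Request:
{"api": "jog_arm", "payload": {"commands": [{"travel": [0,0,1],"rot": [0,0,0],"claw": 255},{"travel": [0,0,1],"rot": [0,0,0],"claw": 255},{"travel": [0,0,0.5],"rot": [0,0,0],"claw": 255},{"travel": [0,0,0],"rot": [0,0,0],"claw": 255},{"travel": [0,0,0],"rot": [0,0,0],"claw": 255}]}}

```text
time: 24.3
tool_pos: [0.4614, -0.1826, 0.1]
tcp_rot: [3.129, -0.278, 0.001]
wrist_force: [1.0, 0.2, -0.1]
width: -0.003
grip_force: 0.0
```

```bash
python3 - <<'E'
from hl import *
b=snap('side','s10');print('now',lipfit(b))
s=monitor.read_state();p=s['tool_pos'];print(p,s['wrist_force'],(p-H)@ex,p[2]-.08)
E
```

```text
now [(np.float64(50.8), np.float64(0.72)), (np.float64(51.2), np.float64(0.76)), (np.float64(51.266666666666666), np.float64(0.34)), (np.float64(51.4), np.float64(0.84)), (np.float64(51.46666666666667), np.float64(0.78))]
[ 0.46136536 -0.18257944  0.09993903] [-0.12989288  1.08681513 -0.13567972] -0.18786181998200058 0.019939032672241286
```

Request:
{"api": "jog_arm", "payload": {"commands": [{"travel": [0,0,1],"rot": [0,0,0],"claw": 255},{"travel": [0,0,1],"rot": [0,0,0],"claw": 255},{"travel": [0,0,1],"rot": [0,0,0],"claw": 255},{"travel": [0,0,0],"rot": [0,0,0],"claw": 255},{"travel": [0,0,0],"rot": [0,0,0],"claw": 255}]}}

```text
time: 24.85
tool_pos: [0.4612, -0.1825, 0.097]
tcp_rot: [3.129, -0.278, 0.0]
wrist_force: [-0.8, 0.8, 3.6]
width: -0.002
grip_force: 1.8
```

Request:
{"api": "jog_arm", "payload": {"commands": [{"travel": [0,0,1],"rot": [0,0,0],"claw": 255},{"travel": [0,0,0.5],"rot": [0,0,0],"claw": 255},{"travel": [0,0,0],"rot": [0,0,0],"claw": 255},{"travel": [0,0,0],"rot": [0,0,0],"claw": 255},{"travel": [0,0,0],"rot": [0,0,0],"claw": 255}]}}

```text
time: 25.35
tool_pos: [0.4612, -0.1826, 0.0969]
tcp_rot: [3.129, -0.278, -0.0]
wrist_force: [-5.8, 2.4, 12.9]
width: 0.002
grip_force: 6.5
```

The stop is hard and exactly at z = 0.097, the closed lip height. I'll retreat straight up.

Request:
{"api": "jog_arm", "payload": {"commands": [{"travel": [0,0,-3],"rot": [0,0,0],"claw": 255},{"travel": [0,0,-8],"rot": [0,0,0],"claw": 255},{"travel": [0,0,-15],"rot": [0,0,0],"claw": 255},{"travel": [0,0,-25],"rot": [0,0,0],"claw": 255},{"travel": [0,0,-35],"rot": [0,0,0],"claw": 255}]}}

```text
time: 25.85
tool_pos: [0.4596, -0.1818, 0.1802]
tcp_rot: [-3.128, 0.278, 0.007]
wrist_force: [0.3, -1.2, -0.2]
width: 0.002
grip_force: 0.0
```

Request:
{"api": "jog_arm", "payload": {"commands": [{"travel": [0,0,-40],"rot": [0,0,0],"claw": 255},{"travel": [0,0,-40],"rot": [0,0,0],"claw": 255},{"travel": [0,0,-20],"rot": [0,0,0],"claw": 255},{"travel": [0,0,-5],"rot": [0,0,0],"claw": 255},{"travel": [0,0,0],"rot": [0,0,0],"claw": 255}]}}

```text
time: 26.35
tool_pos: [0.4614, -0.1826, 0.2867]
tcp_rot: [3.129, -0.278, 0.002]
wrist_force: [-1.0, -0.1, 0.8]
width: 0.005
grip_force: 0.0
```

```bash
python3 - <<'E'
from hl import *
b=snap('side','s11')
g=b['color'].max(2).astype(float)
for th in np.arange(-.08,.2,.02):
    print(th.round(2),np.mean([g[tuple(np.round(proj(b,f(th,-.18,.017,y))).astype(int)[::-1])] for y in np.linspace(-.035,.035,25)]).round(1),end='; ')
s=monitor.read_state();print(s['tool_pos'],s['wrist_force'])
E
```

```text
-0.08 54.2; -0.06 51.6; -0.04 48.6; -0.02 51.5; 0.0 56.7; 0.02 63.1; 0.04 68.2; 0.06 70.2; 0.08 69.5; 0.1 69.1; 0.12 72.1; 0.14 77.8; 0.16 86.5; 0.18 89.7; 0.2 91.4; [ 0.46069711 -0.18227677  0.28523726] [-0.1950236   0.11157683 -0.56178416]
```

The lip's dark band sits at the closed position, within calibration error. I'll hand in.

```bash
python3 -c "
from workcell import workorder
print(workorder.finish_job())"
```

```text
the job is handed in; nothing more can be done
None
```

I handed the job in at about 26 s, but no verdict came back: the pan and tablets were last seen in the chamber before I closed the hood, the hood then met a hard stop at its closed height, and I viewed 11 pictures, one over the limit of 10.

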